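Refit the brightness dial of a microscope light controller

TASK

Take the blue screwdriver from its stand, turn the slotted screw beside the bare brass shaft clockwise to its stop to lock the plate, and stand the driver back in its own hole. Then turn the white dial so that its red pointer matches the flat of the D-shaft, push it fully home, and press it right down against its spring to wake the lamp. Finish while still holding it pressed down, and leave everything else on the bench where it is.

Things in the scene. Friction and masses are not known exactly. Their poses are not given: they have to be found in the camera images.
- controller: Fixed white box, 150 (x) x 200 (y) x 60 mm high; origin: centre of its underside, z up. On top a dark square plate 63 mm above the origin, the bare brass dial shaft upright at its centre (on this z axis) and the slotted lock screw 20 mm from it towards -x. Keys along the +y edge, blank display along -y; only shaft and screw rise more than 4 mm above the plate.
- lock_screw (a joint): Turn of the captive lock screw, rad: grows clockwise seen from above, stops dead at 1.40 (locked: slot along the controller's y axis, in line with two yellow marks). Starts at 0.15 to 0.5, stays where it is left, drags with 0.04 N m.
- screw_slot (a point): Middle of the lock screw's slot, level with the top of its steel head; x along the slot, z up, turns with the screw. Head 15 mm in diameter, standing 4 mm above the plate; slot 4 mm wide (6 mm at its bevelled top edges), 4 mm deep (down to the plate), open at both ends. The driver's blade has 0.2 rad of play in it.
- shaft_top (a point): Centre of the brass D-shaft's top end, 27.5 mm above the plate while unpressed; x: the way the flat faces, z up. Shaft 12 mm in diameter, its flat 3.5 mm from the axis all the way down, the top 2 mm tapered. It turns about z with light drag (0.03 N m), starts with the flat within 0.6 rad of the controller's +x, and sinks when pressed (push).
- push (a joint): How far the shaft is pressed down, m: 0 released, 0.004 fully down at a hard stop. A spring returns it: 3 N starts it moving, 9 N takes it fully down.
- dial: Loose white dial, 70 g; origin: centre of its underside. Hollow skirt 64 mm wide, 10 mm high; on it a bar grip 48 (x) x 20 (y) mm, 10 to 36 mm up, its pointer end +x marked red. D-bore from below, 14 mm wide, flat 4.5 mm off axis at +x, flared mouth 4 mm up, roof 22 mm up. Goes on with +x the way the shaft's flat faces (slack 0.2 rad, 1 mm); home: origin 22 mm below shaft_top, screw covered.
- driver: Flat-blade screwdriver with a blue six-sided handle, 90 g, standing blade down in the stand's hole0. Origin: the blade's tip, z up towards the handle. Handle 66 to 136 mm above the tip, 24 mm across flats, two flats facing +y and -y; shank 8 mm in diameter; blade 10 mm wide (along x), 2 mm thick (along y) for its first 6 mm.
- driver_tip (a point): Middle of the blade's tip edge of the blue driver (the driver's origin); x along the blade's width.
- stand: Fixed grey tool stand, 56 (x) x 130 (y) x 75 mm high, with two through holes 15 mm in diameter; origin: centre of its underside. A driver hangs with its handle's lower face on the block's top, the blue one's tip then 9 mm above the stand's origin. Stand and dial may change sides from start to start.
- stand_hole0 (a point): Mouth of the blue driver's hole, in the middle of the hole, level with the stand's top, 36 mm from the stand's centre towards its +y.
- cross_driver: Bystander: cross-point screwdriver with a grey six-sided handle (20 mm across flats, same length as the blue one) in the stand's other hole, 72 mm from the blue one, its handle's top 145 mm above the bench too. Origin: its tip.
- oil_bottle: Bystander: small amber bottle, 32 mm in diameter, 65 mm high, loose. Origin: centre of its underside.
- specimen_jar: Bystander: clear jar with a white cap, 68 mm in diameter, 85 mm high, loose. Origin: centre of its underside.
- petri_dish: Bystander: closed clear dish, 92 mm in diameter, 16 mm high, loose. Origin: centre of its underside.
- slide_box: Bystander: flat blue box for microscope slides, 100 x 180 x 36 mm high, loose. Origin: centre of its underside.
- tissue_box: Bystander: small cardboard box of lens tissue, 110 x 75 x 60 mm high, loose. Origin: centre of its underside.
Things that resemble listed ones, but are neither listed nor needed, are in the scene too. Several things look just like the stand: the one meant starts farthest from the robot's base. Of the things that look like the dial, take the one that is farthest to the robot's left at the start.

How it is judged:
On the way, in this order (a step that is already met when the one before it is completed fails the run):
1. the lock screw is at its stop, turned by the blue driver's blade in its slot (value of joint lock_screw above 1.27 rad and distance between driver_tip and screw_slot below 0.009 m and z of driver_tip in the frame of screw_slot below -0.0015 m), for 0.1 s.
2. the blue driver stands in its own hole again, let go (horizontal distance between driver and stand_hole0 below 0.007 m and z of driver in the frame of stand below 0.013 m and angle between driver's own z axis and vertical below 0.08 rad and contact force between the fingers and driver below 0.1 N), for 0.2 s.
3. the dial is fully home on the shaft and pressed down (z of dial in the frame of shaft_top below -0.02 m and horizontal distance between dial and shaft_top below 0.003 m and value of joint push above 0.0028 m), for 0.3 s.
At the end, for the whole second after the job is handed in: Dial home on the shaft (origin 20 mm or more below its top, within 3 mm of its axis, upright to 0.12, pointer to flat 0.4 rad), held by the fingers and pressed 2.8 mm or more; screw at 1.27 rad or more; blue driver upright in its hole, handle within 4 mm of the stand; bystanders within 4 cm (all of step 3 and angle between dial's own z axis and vertical below 0.12 rad and angle between the x axis of dial and the x axis of shaft_top, either way round below 0.4 rad and contact force between the fingers and dial above 2 N and value of joint lock_screw above 1.27 rad and horizontal distance between driver and stand_hole0 below 0.007 m and z of driver in the frame of stand below 0.013 m and angle between driver's own z axis and vertical below 0.08 rad); the arm keeps its last pose, push and grip.
It fails at once if a bystander is shifted by more than 4 cm (distance of any of cross_driver, oil_bottle, specimen_jar, petri_dish, slide_box, tissue_box from where it was at the start of the episode above 0.04 m).
It also fails if it takes over 66 s, if anything falls off the work surface, if the arm or the gripper's body presses on something with over 40 N, if the wrist force passes 120 N, or if a joint passes its speed limit or range.

ROBOT

A 6-joint arm with a two-finger parallel gripper is mounted at the origin on the work surface. World frame = base frame: x ahead of the robot, y to its left, z up, the work surface at z = 0. Lengths are in m, angles in rad, forces in N, time in s.
With the tool pointing down it reaches from about 0.35 to 0.875 m from the base axis. Payload 15.5 kg.
Tool frame: the origin (TCP) lies at the very end of the fingers, on their centre line; the grasp point (between the pads) lies 19 mm behind it (arm.hold_point_z is the distance from the TCP to the grasp point, in m); x points along the fingers, y is the direction in which the jaws open and shut, and the axes are right-handed (so a half turn about x gives the same grasp; the last joint's range is limited). The gripper opens to 85 mm and grips with 20 to 120 N. Pads are 22 mm wide; open, the fingers measure 114 mm over their backs; the gripper's body (76 mm by 85 mm) begins 54 mm behind the grasp point. The pads swing forward as they close: fully open they stand 13 mm farther back than shut.
Start: joints at [-1.367, 0.494, 1.345, -0, 1.302, -0.096], TCP at [0.184, -0.597, 0.231] pointing down, gripper open.
Joint ranges: [-2.91, 2.91], [-0.82, 2.16], [0.22, 2.67], [-1.22, 4.37], [0.12, 2.79], [-3.08, 3.08]. Speed limits (rad/s): [1.89, 1.89, 2.57, 3.01, 3.01, 3.01].

INTERFACE

Orientations are given as a unit quaternion [x, y, z, w].
In Python, from rig import arm, viewer gives the robot as it stands.
- The arm moves only by the tool move_arm, never from a script. Its argument "targets" is a list of rows, each a list of 4 numbers: the shift along the tool's x, y, z in mm, then the turn about the tool's x in degrees. A call has 1 to 20 rows; each row is the pose to reach, as a shift and turn from the pose commanded when the call began, along the tool's axes at that moment; what a row does not reach only later rows make up. A row lasts 1/10 s, in which the tool goes at most 50 mm and 8.59 degrees, less where a joint would pass 70% of its speed; a pose out of reach is approached as far as the arm can. A call with a gripper value outside its range is refused whole. "claw" is the finger opening in mm, from 0 to 85.4, set as the call begins (left out, the last holds). The fingers move at their own pace and stop on an object; "force" is the grip in N (left out, the last holds). Time passes only in rows, so rows that repeat a pose let the fingers close. It gives the time, the measured TCP pose, the force and the opening at its end, in the units of the state.
- arm.read_state(): the state, without advancing time (a new reading comes with each control period).
- viewer.read_camera(name): name is "side" or "top"; returns a dict with "image" (480x640x3 uint8, red, green, blue), "mtx" (3x3 intrinsics, pixels), "D" ([k1, k2, p1, p2, k3] as OpenCV has them; the pictures are not rectified), "R" (3x3) and "t" (3): a world point X has camera coordinates R X + t. Camera axes: x right, y down, z forward; pixel columns grow to the right and rows downward; lengths in m; the calibration is good to about 2 mm. A picture is of the moment at which its call begins. There is no depth.
- arm.finish_job(): hands the job in, once; it reports no verdict.
The state is a dict: "t": time; "joint_pos": joint angles; "qvel": joint speeds; "tau": joint torques, N m; "ee_pos": TCP position; "ee_rot": TCP orientation; "ft_force": force on the tool from outside, world axes, zero at the start; "wrist_torque": the same for the moment, N m; "finger_gap": finger opening in m.
Only numpy, scipy, OpenCV 4.12 (cv2) and the standard library are available. Lean on these libraries where they do the work, as an engineer would, in place of code of your own. Each camera call takes 0.05 s, during which the arm holds its last target.

## Working session

There is one attempt and no reset: what is moved stays moved. The work goes in short steps, Python scripts to look and compute and a tool call to move; the robot and the scene stay as the last step left them, time stands still between calls to the robot, and variables do not carry over. Pictures are saved under pics/ and viewed, and the job is handed in when it is done.

Besides the shell and the picture viewer there is one more tool, called in YAML: its name, and indented under it one key for each argument. move_arm: Moves the arm, as the interface text tells. Its arguments: {"type":"object","properties":{"targets":{"type":"array","items":{"type":"array","items":{"type":"number"}}},"claw":{"type":"number"},"force":{"type":"number"}},"required":["targets"]}

```bash
ls; mkdir -p pics; python3 - <<'E'
from rig import arm, viewer
import cv2,numpy as np
np.set_printoptions(precision=4,suppress=True)
for n in("top","side"):
    c=viewer.read_camera(n); cv2.imwrite(f"pics/{n}0.png",c["image"][:,:,::-1]); np.savez(f"{n}0.npz",**c)
    print(n,c["mtx"],c["D"],c["R"],c["t"])
print(arm.read_state())
E
```

```text
pics
top [[490.909    0.     330.6964]
 [  0.     490.909  244.9266]
 [  0.       0.       1.    ]] [-0.1069  0.      0.      0.      0.    ] [[-0.029  -0.9993 -0.0234]
 [-0.984   0.0327 -0.1754]
 [ 0.176   0.0179 -0.9842]] [-0.0442  0.5315  1.017 ]
side [[436.146    0.     320.0322]
 [  0.     436.146  241.5971]
 [  0.       0.       1.    ]] [-0.0041  0.      0.      0.      0.    ] [[-0.8933 -0.4494  0.0083]
 [-0.3096  0.6018 -0.7362]
 [ 0.3258 -0.6602 -0.6767]] [0.4493 0.2864 0.7866]
{'t': 0.1, 'joint_pos': array([-1.3675,  0.4941,  1.3461, -0.    ,  1.3025, -0.0955]), 'qvel': array([-0.0001, -0.0015, -0.0011,  0.0002, -0.0005,  0.0004]), 'tau': array([  0.0011, -88.3584, -38.4565,  -0.0004,   0.0052,  -0.0001]), 'ee_pos': array([ 0.1839, -0.597 ,  0.2307]), 'ee_rot': array([-0.6992, -0.1057,  0.6993, -0.1049]), 'ft_force': array([ 0.2026, -0.1377, -0.1696]), 'wrist_torque': array([ 0.0315,  0.008 , -0.0055]), 'finger_gap': 0.08531121524030968}
```

View pics/top0.png

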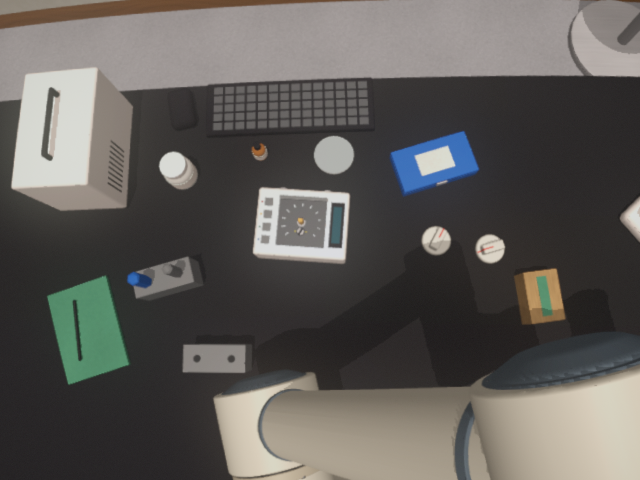

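View pics/side0.png

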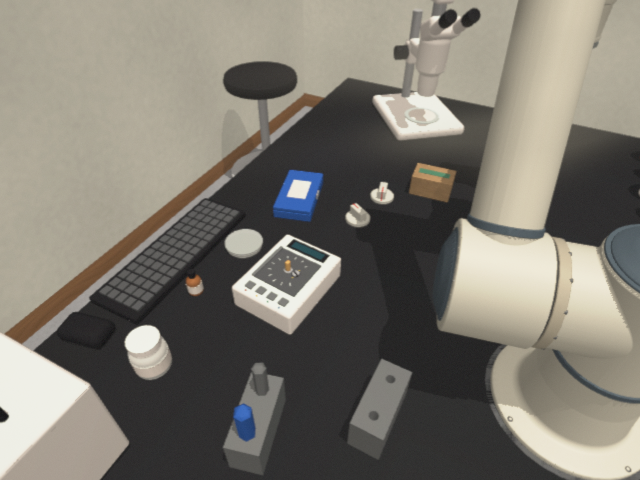

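```bash
cat > h.py <<'E'
import numpy as np,cv2
np.set_printoptions(precision=4,suppress=True)
from scipy.spatial.transform import Rotation as Rot
def load(n,k): return dict(np.load(f"{n}{k}.npz"))
def grab(k):
    from rig import viewer
    for n in("top","side"):
        c=viewer.read_camera(n); cv2.imwrite(f"pics/{n}{k}.png",c["image"][:,:,::-1]); np.savez(f"{n}{k}.npz",**c)
def ray(c,p):
    u=cv2.undistortPoints(np.array([[p]],float),c["mtx"],c["D"])[0,0]
    d=c["R"].T@np.array([u[0],u[1],1]); o=-c["R"].T@c["t"]; return o,d
def onz(c,p,z):
    o,d=ray(c,p); return o+d*(z-o[2])/d[2]
def tri(cs,ps):
    A=np.zeros((3,3));b=np.zeros(3);rs=[ray(c,p) for c,p in zip(cs,ps)]
    for o,d in rs:
        d=d/np.linalg.norm(d);P=np.eye(3)-np.outer(d,d);A+=P;b+=P@o
    X=np.linalg.solve(A,b); return X,[np.linalg.norm(np.cross(X-o,d/np.linalg.norm(d))) for o,d in rs]
def proj(c,X):
    return cv2.projectPoints(np.array([X],float),cv2.Rodrigues(c["R"])[0],c["t"],c["mtx"],c["D"])[0][0,0]
def crop(c,x,y,w,h,s,name):
    im=c["image"][y:y+h,x:x+w,::-1]; cv2.imwrite(f"pics/{name}.png",cv2.resize(im,None,fx=s,fy=s,interpolation=cv2.INTER_CUBIC))
E
python3 - <<'E'
from h import *
t,s=load("top",0),load("side",0)
crop(t,245,180,110,85,7,"t_ctl");crop(s,228,230,118,100,6,"s_ctl")
crop(t,110,245,110,65,7,"t_std");crop(s,215,350,80,120,5,"s_std")
crop(t,415,215,100,60,7,"t_dial");crop(s,335,170,70,65,8,"s_dial")
E
```

```text
(no output)
```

View pics/t_ctl.png

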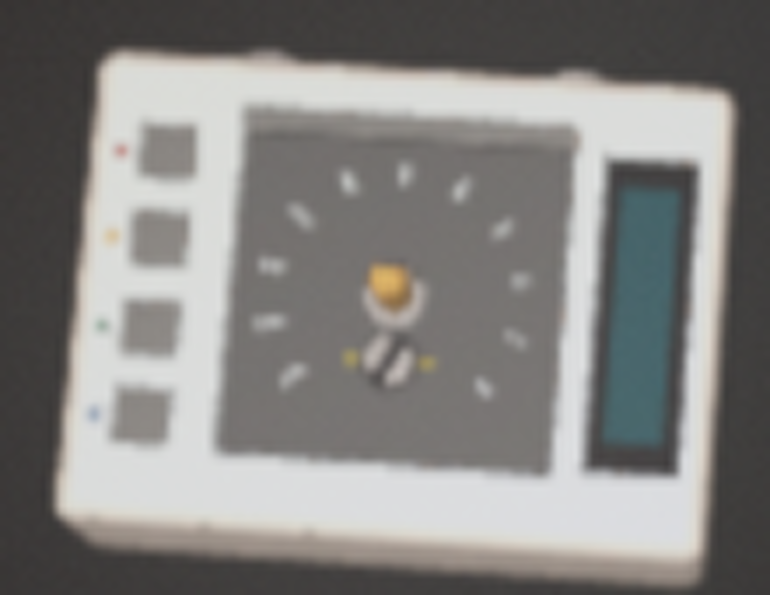

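View pics/s_ctl.png

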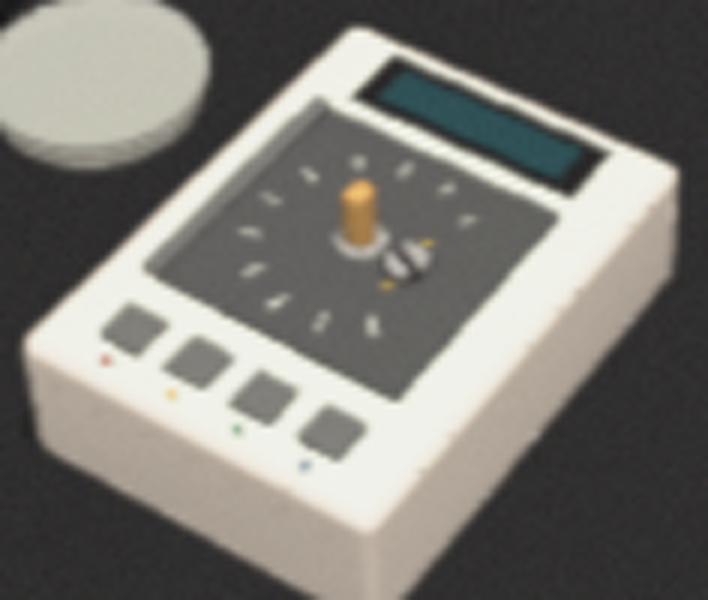

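View pics/t_std.png

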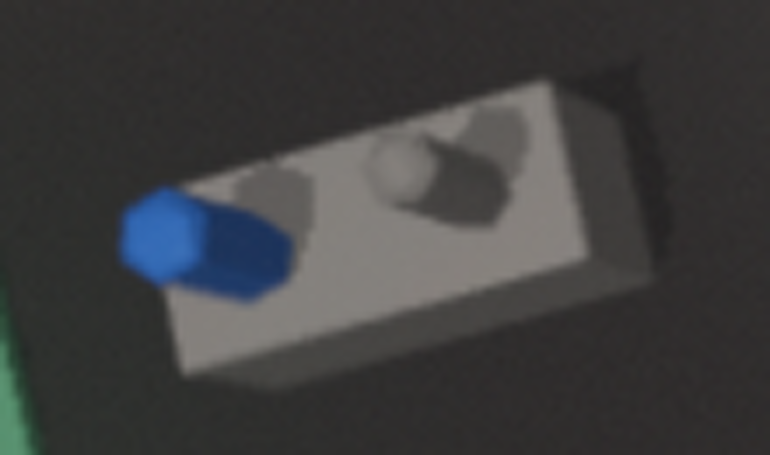

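View pics/s_std.png

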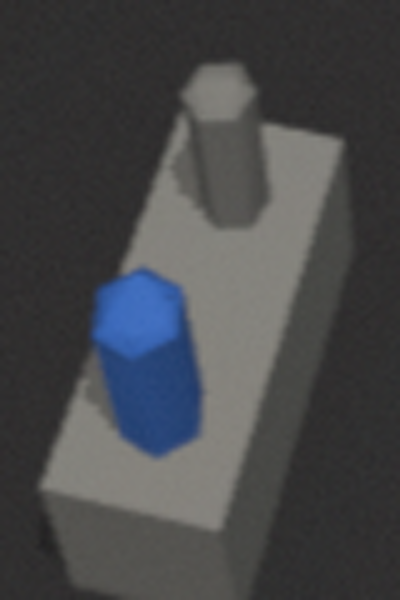

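View pics/t_dial.png

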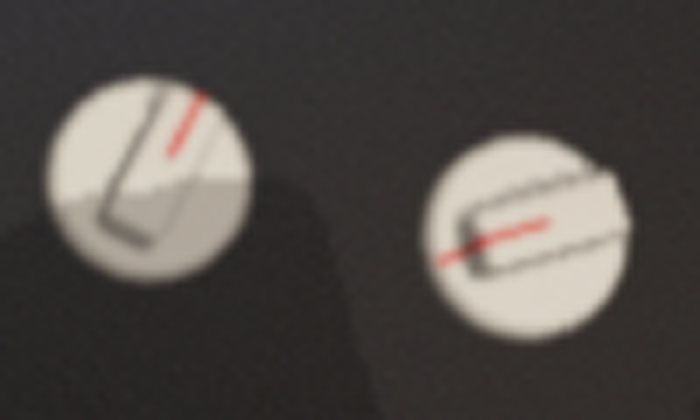

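View pics/s_dial.png

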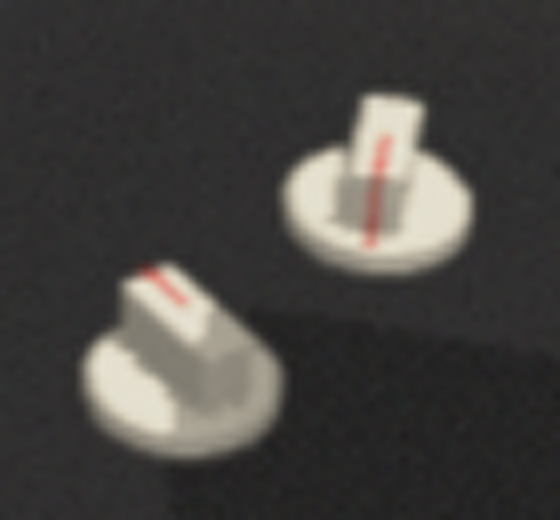

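```bash
python3 - <<'E'
from h import *
t,s=load("top",0),load("side",0)
crop(t,285,208,32,32,18,"t_sc");crop(s,278,254,32,30,18,"s_sc")
E
```

```text
(no output)
```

View pics/t_sc.png

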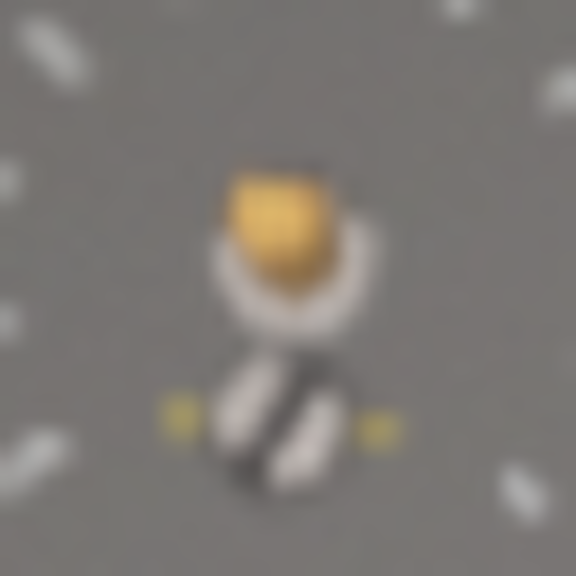

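View pics/s_sc.png

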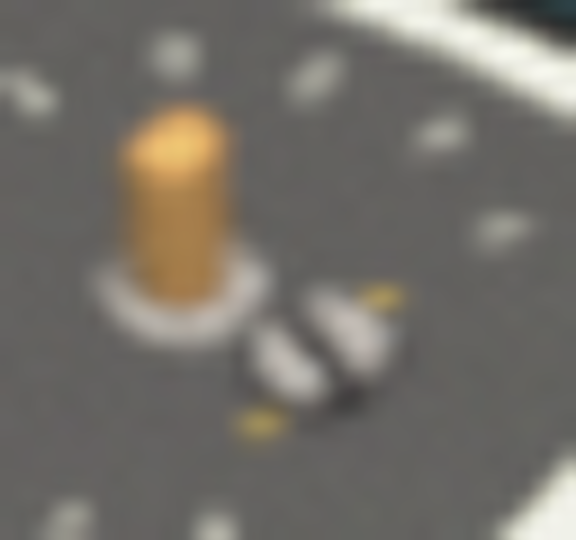

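```bash
cat > m1.py <<'E'
from h import *
t,s=load("top",0),load("side",0)
def P(x,y,ox,oy,k): return ((x+.5)/k-.5+ox,(y+.5)/k-.5+oy)
T=lambda x,y:P(x,y,285,208,18); S=lambda x,y:P(x,y,278,254,18)
print("screw",onz(t,T(279,420),.067),onz(s,S(320,348),.067),tri([t,s],[T(279,420),S(320,348)]))
a,b=onz(t,T(255,475),.067),onz(t,T(305,365),.067);print("slot ang",np.arctan2(*(b-a)[[1,0]]))
a,b=onz(s,S(275,310),.067),onz(s,S(365,390),.067);print("slot ang side",np.arctan2(*(a-b)[[1,0]]))
a,b=onz(t,T(183,417),.063),onz(t,T(380,432),.063);print("marks top",a,b,(a+b)/2,np.arctan2(*(a-b)[[1,0]])-np.pi/2)
a,b=onz(s,S(260,424),.063),onz(s,S(383,298),.063);print("marks side",a,b,(a+b)/2,np.arctan2(*(a-b)[[1,0]])-np.pi/2)
print("shaft",onz(t,T(280,222),.0905),onz(s,S(177,143),.0905),onz(t,T(297,258),.064),onz(s,S(182,292),.064))
# controller corners
T=lambda x,y:P(x,y,245,180,7); S=lambda x,y:P(x,y,228,230,6)
q=[onz(t,T(*p),.06)for p in((100,50),(737,88),(700,560),(57,520))]
print("ctl top",np.array(q),np.mean(q,0))
for i in range(4):
    d=q[(i+1)%4]-q[i];print(np.linalg.norm(d),np.arctan2(d[1],d[0]))
q=[onz(s,S(*p),.06)for p in((22,342),(360,25),(680,168),(370,533))]
print("ctl side",np.array(q),np.mean(q,0))
for i in range(4):
    d=q[(i+1)%4]-q[i];print(np.linalg.norm(d),np.arctan2(d[1],d[0]))
# stand
T=lambda x,y:P(x,y,110,245,7); S=lambda x,y:P(x,y,215,350,5)
print("drv top",onz(t,T(164,237),.145),onz(s,S(138,313),.145))
print("cross top",onz(t,T(405,170),.145),onz(s,S(220,92),.145))
q=[onz(t,T(*p),.075)for p in((547,80),(590,258),(184,376))]
print("stand top",np.array(q),(q[0]+q[2])/2,[np.linalg.norm(q[1]-q[0]),np.linalg.norm(q[2]-q[1])],[np.arctan2(*(q[1]-q[0])[[1,0]]),np.arctan2(*(q[2]-q[1])[[1,0]])])
q=[onz(s,S(*p),.075)for p in((345,138),(220,530),(40,490))]
print("stand side",np.array(q),(q[0]+q[2])/2,[np.linalg.norm(q[1]-q[0]),np.linalg.norm(q[2]-q[1])],[np.arctan2(*(q[1]-q[0])[[1,0]]),np.arctan2(*(q[2]-q[1])[[1,0]])])
# hex flats from top vertices
T0=[(118,237),(164,185),(205,215),(208,258),(165,285)]
# dial
T=lambda x,y:P(x,y,415,215,7); S=lambda x,y:P(x,y,335,170,8)
print("dial skirt c",onz(t,T(149,179),.01),onz(s,S(184,365),.01))
a,b=onz(t,T(172,155),.036),onz(t,T(203,95),.036);print("red",a,b,np.arctan2(*(b-a)[[1,0]]))
a,b=onz(s,S(184,303),.036),onz(s,S(147,268),.036);print("red",a,b,np.arctan2(*(b-a)[[1,0]]))
E
python3 m1.py
```

```text
screw [0.5589 0.0037 0.067 ] [0.5601 0.0039 0.067 ] (array([0.5595, 0.0038, 0.067 ]), [np.float64(0.0005778263416985243), np.float64(0.0005778263416984263)])
slot ang -0.4401275136959653
slot ang side -0.3898463022882551
marks top [0.5605 0.0155 0.063 ] [ 0.5579 -0.008   0.063 ] [0.5592 0.0037 0.063 ] -0.11153352342525569
marks side [0.5623 0.0145 0.063 ] [ 0.5593 -0.0099  0.063 ] [0.5608 0.0023 0.063 ] -0.12270519415477987
shaft [0.5775 0.0012 0.0905] [0.5793 0.002  0.0905] [0.5792 0.0014 0.064 ] [0.5805 0.001  0.064 ]
ctl top [[ 0.6627  0.0934  0.06  ]
 [ 0.6429 -0.1061  0.06  ]
 [ 0.4948 -0.0895  0.06  ]
 [ 0.5135  0.1069  0.06  ]] [0.5785 0.0012 0.06  ]
0.20043439767044036 -1.6698490698657056
0.1490132564368418 3.029962174437517
0.19726589933350758 1.4759177145798836
0.1498304862759931 -0.09040274765328384
ctl side [[ 0.6622  0.0925  0.06  ]
 [ 0.6408 -0.1035  0.06  ]
 [ 0.4962 -0.0884  0.06  ]
 [ 0.5152  0.109   0.06  ]] [0.5786 0.0024 0.06  ]
0.19718696257896573 -1.6798287322080772
0.14534345662643944 3.0378464950930932
0.19829173412708098 1.4747656021981874
0.14791982453529173 -0.11119367235928047
drv top [0.4575 0.3336 0.145 ] [0.4577 0.337  0.145 ]
cross top [0.4748 0.263  0.145 ] [0.4751 0.2671 0.145 ]
stand top [[0.5109 0.2444 0.075 ]
 [0.4561 0.2301 0.075 ]
 [0.4233 0.3563 0.075 ]] [0.4671 0.3004 0.075 ] [np.float64(0.05668419046666248), np.float64(0.1303981822752713)] [np.float64(-2.885115216074656), np.float64(1.8245974769878461)]
stand side [[0.4567 0.2296 0.075 ]
 [0.4253 0.3563 0.075 ]
 [0.4791 0.3708 0.075 ]] [0.4679 0.3002 0.075 ] [np.float64(0.13049702666266116), np.float64(0.05575331591823317)] [np.float64(1.8138401014879275), np.float64(0.2628869028257701)]
dial skirt c [ 0.5394 -0.2964  0.01  ] [ 0.543  -0.3006  0.01  ]
red [ 0.5421 -0.2989  0.036 ] [ 0.561 -0.31   0.036] -0.5327879797243138
red [ 0.5445 -0.2998  0.036 ] [ 0.5627 -0.3114  0.036 ] -0.5675541926862355
```

```bash
python3 - <<'E'
from h import *
t,s=load("top",0),load("side",0)
M=Rot.from_quat([-0.6992,-0.1057,0.6993,-0.1049]).as_matrix();print(M, "yaw of tool y",np.arctan2(M[1,1],M[0,1]))
crop(t,122,265,32,27,22,"t_hex");crop(s,228,398,32,40,14,"s_hex")
for n,c in(("t",t),("s",s)):
    hsv=cv2.cvtColor(c["image"],cv2.COLOR_RGB2HSV)
    b=cv2.inRange(hsv,(100,130,20),(125,255,255)); 
    print(n,[ (cv2.boundingRect(k),cv2.contourArea(k)) for k in cv2.findContours(b,0,2)[0] if cv2.contourArea(k)>30])
E
```

```text
[[-0.0003  0.2945 -0.9557]
 [ 0.0011 -0.9557 -0.2945]
 [-1.     -0.0011 -0.    ]] yaw of tool y -1.2718626418505865
t [((127, 272, 24, 15), 234.5), ((390, 131, 89, 65), 3483.5)]
s [((233, 404, 22, 37), 526.5), ((273, 170, 50, 52), 1785.0)]
```

View pics/t_hex.png

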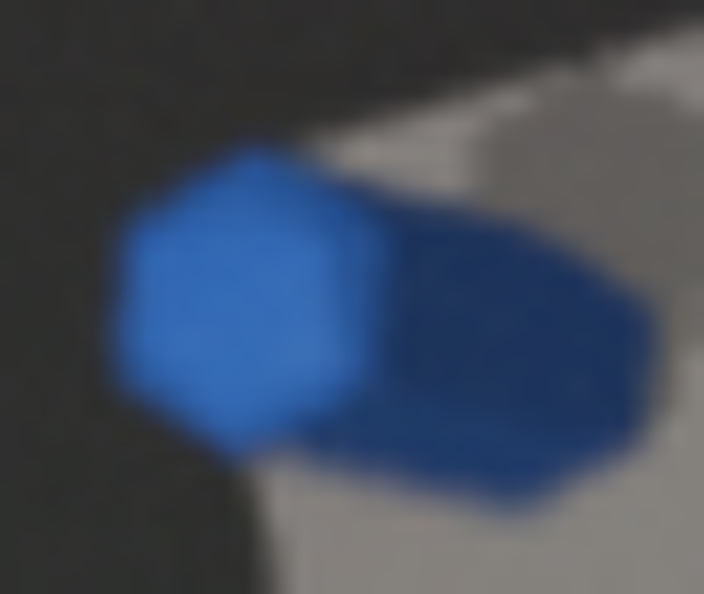

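View pics/s_hex.png

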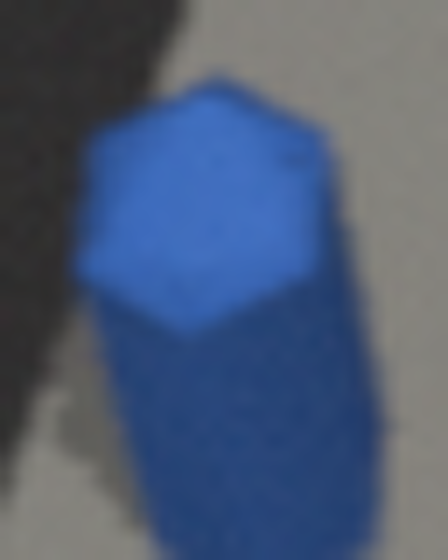

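```bash
python3 - <<'E'
from h import *
t,s=load("top",0),load("side",0)
def P(x,y,ox,oy,k): return ((x+.5)/k-.5+ox,(y+.5)/k-.5+oy)
q=np.array([onz(t,P(x,y,122,265,22),.145) for x,y in((258,145),(385,222),(370,390),(236,460),(112,380),(122,220))])
q2=np.array([onz(s,P(x,y,228,398,14),.145) for x,y in((215,78),(90,135),(78,270),(190,335),(315,270),(325,130))])
for z in(q,q2):
    print(z.mean(0)); d=z[:3]-z[3:]; print(np.linalg.norm(d,axis=1),np.degrees(np.arctan2(d[:,1],d[:,0]))%60)
E
```

```text
[0.4578 0.3342 0.145 ]
[0.0287 0.0289 0.029 ] [57.9614 58.4383 56.2893]
[0.4582 0.3369 0.145 ]
[0.0269 0.0282 0.0273] [58.8494 56.9411 59.4621]
```

```bash
cat >> h.py <<'E'
def plan(*ts):
    from rig import arm
    s=arm.read_state(); M=Rot.from_quat(s["ee_rot"]).as_matrix(); y0=np.degrees(np.arctan2(M[1,1],M[0,1]))
    print("t",round(s["t"],2),"pos",s["ee_pos"],"yaw",round(y0,2),"down",M[:,0],"F",s["ft_force"],"gap",round(s["finger_gap"]*1e3,1),"q",s["joint_pos"])
    for p,y in ts:
        d=M.T@(np.array(p)-s["ee_pos"])*1e3; print(p,y,"->",np.round(d,1),"turn",round(-(y-y0),1))
E
python3 -c "
from h import *
plan(((.45,-.25,.30),-20),((.458,.335,.24),28),((.458,.335,.2),28),((.458,.335,.1),28))"
```

```text
t 0.1 pos [ 0.1839 -0.597   0.2307] yaw -72.88 down [-0.0003  0.0011 -1.    ] F [ 0.2026 -0.1377 -0.1696] gap 85.3 q [-1.3675  0.4941  1.3461 -0.      1.3025 -0.0955]
(0.45, -0.25, 0.3) -20 -> [ -68.9 -253.3 -356.5] turn -52.9
(0.458, 0.335, 0.24) 28 -> [  -8.3 -810.  -536.3] turn -100.9
(0.458, 0.335, 0.2) 28 -> [  31.7 -810.  -536.3] turn -100.9
(0.458, 0.335, 0.1) 28 -> [ 131.7 -809.8 -536.3] turn -100.9
```

move_arm:
  targets:
    - [-69,-253,-356,-53]
    - [-69,-253,-356,-53]
    - [-69,-253,-356,-53]
    - [-69,-253,-356,-53]
    - [-69,-253,-356,-53]
    - [-69,-253,-356,-53]
    - [-69,-253,-356,-53]
    - [-69,-253,-356,-53]
    - [-69,-253,-356,-53]
    - [-8,-810,-536,-101]
    - [-8,-810,-536,-101]
    - [-8,-810,-536,-101]
    - [-8,-810,-536,-101]
    - [-8,-810,-536,-101]
    - [-8,-810,-536,-101]
    - [-8,-810,-536,-101]
    - [-8,-810,-536,-101]
    - [-8,-810,-536,-101]
    - [-8,-810,-536,-101]
    - [-8,-810,-536,-101]
  claw: 50
  force: 60

```text
t: 2.1
ee_pos: [0.4567, 0.2984, 0.2429]
ee_rot: [0.363, 0.607, -0.364, 0.607]
ft_force: [1.2, -1.6, 0.5]
finger_gap: 0.0501
```

```bash
python3 -c "
from h import *
plan(((.458,.335,.2),28),((.458,.335,.1),28))"
```

```text
t 2.1 pos [0.4567 0.2984 0.2429] yaw 28.13 down [-0.0002 -0.0002 -1.    ] F [ 1.1504 -1.5876  0.4599] gap 50.1 q [ 0.4693  0.3702  1.5264 -0.0001  1.2452 -0.0217]
(0.458, 0.335, 0.2) 28 -> [ 42.9  18.4 -31.7] turn 0.1
(0.458, 0.335, 0.1) 28 -> [142.9  18.4 -31.7] turn 0.1
```

move_arm:
  targets:
    - [10,18,-32,0]
    - [30,18,-32,0]
    - [30,18,-32,0]
    - [30,18,-32,0]

```text
t: 2.5
ee_pos: [0.4578, 0.3324, 0.2133]
ee_rot: [0.363, 0.607, -0.364, 0.606]
ft_force: [0.6, -0.6, 0.6]
finger_gap: 0.05
```

```bash
python3 -c "
from h import *
grab(1)
t,s=load('top',1),load('side',1)
crop(t,80,200,140,110,5,'t1');crop(s,160,300,160,170,4,'s1')
plan(((.458,.335,.2),28),((.458,.335,.1),28))"
```

```text
t 2.6 pos [0.4585 0.3324 0.2142] yaw 28.07 down [ 0.0007  0.0004 -1.    ] F [-0.4134  0.7552  0.3523] gap 50.0 q [ 0.522   0.4285  1.5156 -0.0001  1.1967  0.0322]
(0.458, 0.335, 0.2) 28 -> [14.2  0.8 -2.5] turn 0.1
(0.458, 0.335, 0.1) 28 -> [114.2   0.7  -2.5] turn 0.1
```

View pics/s1.png

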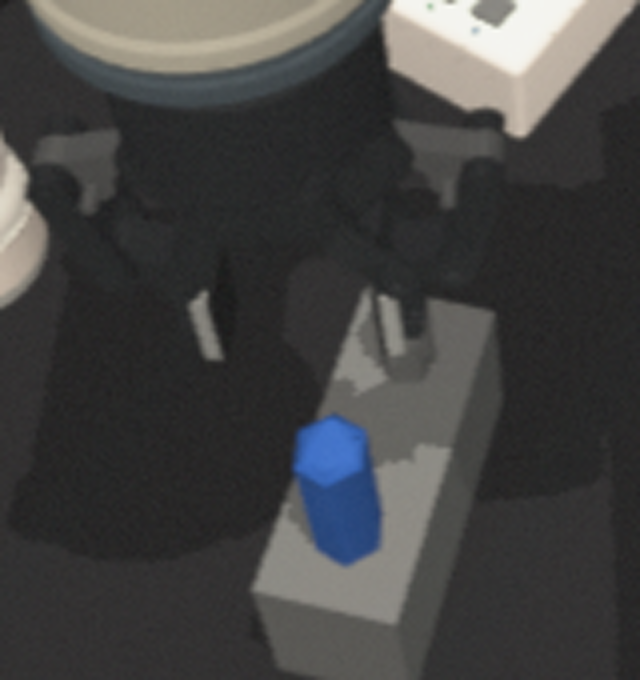

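View pics/t1.png

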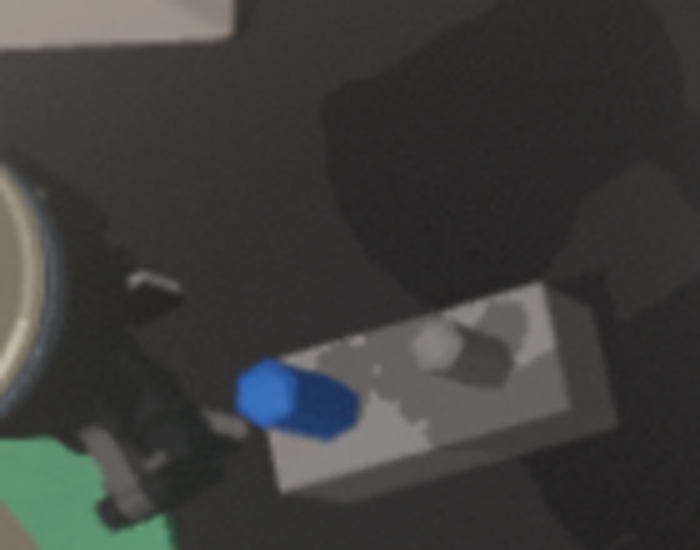

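move_arm:
  targets:
    - [25,1,-3,0]
    - [50,1,-3,0]
    - [75,1,-3,0]
    - [95,1,-3,0]
    - [108,1,-3,0]
    - [114,1,-3,0]
    - [114,1,-3,0]
    - [114,1,-3,0]

```text
t: 3.4
ee_pos: [0.458, 0.3362, 0.1002]
ee_rot: [0.364, 0.606, -0.363, 0.607]
ft_force: [0.5, -0.3, 0.2]
finger_gap: 0.0499
```

```bash
python3 -c "
from h import *
plan(((.458,.335,.1),28))
grab(2)
t,s=load('top',2),load('side',2)
crop(t,80,200,140,110,5,'t2');crop(s,180,320,140,150,4,'s2')
"
```

```text
t 3.4 pos [0.458  0.3362 0.1002] yaw 28.11 down [ 0.001   0.0006 -1.    ] F [ 0.5071 -0.3326  0.2331] gap 49.9 q [ 0.5282  0.5742  1.6286 -0.      0.9376  0.0376]
(0.458, 0.335, 0.1) 28 -> [ 0.2 -0.6  1.1] turn 0.1
```

View pics/s2.png

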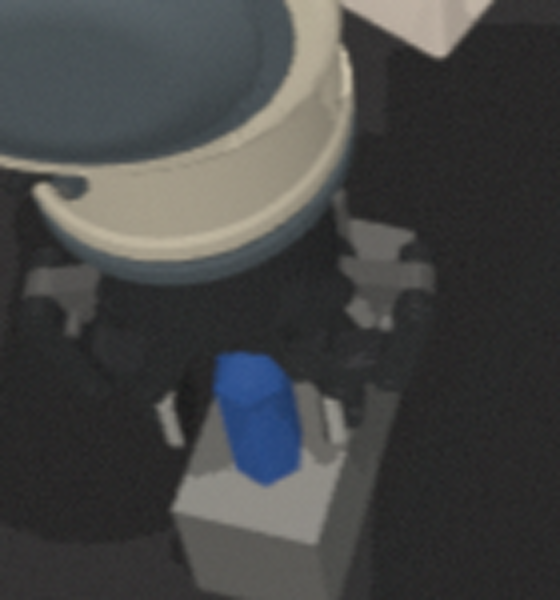

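move_arm:
  targets:
    - [0,0,1,0]
    - [0,0,1,0]
    - [0,0,1,0]
    - [0,0,1,0]
    - [0,0,1,0]
    - [0,0,1,0]
  claw: 18
  force: 60

```text
t: 4.1
ee_pos: [0.4582, 0.3353, 0.0998]
ee_rot: [0.364, 0.606, -0.363, 0.607]
ft_force: [0.2, -1.8, 6.8]
finger_gap: 0.0237
```

```bash
python3 -c "
from h import *
plan(((.458,.335,.1),28),((.458,.335,.24),28))
"
```

```text
t 4.1 pos [0.4582 0.3353 0.0998] yaw 28.12 down [ 0.0007  0.0003 -1.    ] F [ 0.1782 -1.7558  6.7675] gap 23.7 q [ 0.5266  0.5744  1.6295 -0.0001  0.9369  0.0358]
(0.458, 0.335, 0.1) 28 -> [-0.2 -0.3  0.1] turn 0.1
(0.458, 0.335, 0.24) 28 -> [-140.2   -0.2    0.1] turn 0.1
```

move_arm:
  targets:
    - [-5,0,0,0]
    - [-20,0,0,0]
    - [-45,0,0,0]
    - [-75,0,0,0]
    - [-105,0,0,0]
    - [-125,0,0,0]
    - [-140,0,0,0]
    - [-140,0,0,0]
    - [-140,0,0,0]

```text
t: 5.0
ee_pos: [0.4578, 0.3351, 0.239]
ee_rot: [0.364, 0.607, -0.364, 0.606]
ft_force: [0.6, -0.4, -0.8]
finger_gap: 0.023
```

```bash
python3 -c "
from h import *
grab(3)
t,s=load('top',3),load('side',3)
print(proj(s,(.458,.335,.15)),proj(t,(.458,.335,.15)))
crop(s,160,320,140,140,4,'s3')
plan(((.458,.335,.24),28),((.5589,.0037,.26),28))
"
```

```text
[242.4411 409.2087] [131.3086 277.9126]
t 5.1 pos [0.4575 0.3349 0.2383] yaw 28.12 down [-0.0014 -0.0009 -1.    ] F [-0.1898 -0.1223 -2.2173] gap 23.3 q [ 0.5266  0.4057  1.4806 -0.      1.2569  0.0358]
(0.458, 0.335, 0.24) 28 -> [-1.7  0.5  0.2] turn 0.1
(0.5589, 0.0037, 0.26) 28 -> [-21.6 -66.7 339.9] turn 0.1
```

View pics/s3.png

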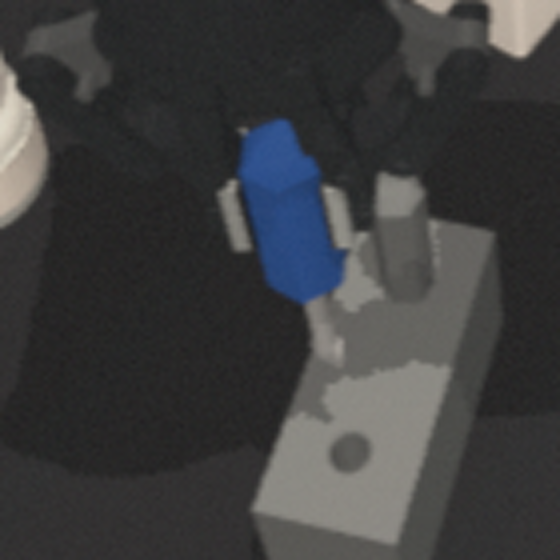

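```bash
python3 -c "
from h import *
t,s=load('top',3),load('side',3)
crop(s,230,390,25,28,20,'s3b')
crop(t,105,245,110,70,7,'t3b')
def P(x,y,ox,oy,k): return ((x+.5)/k-.5+ox,(y+.5)/k-.5+oy)
print('hole side',onz(s,P(350,452,160,320,4),.075))
"
```

```text
hole side [0.4591 0.3356 0.075 ]
```

View pics/s3b.png

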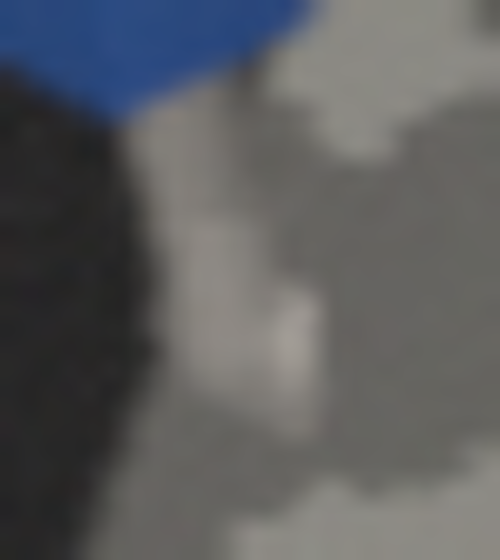

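View pics/t3b.png

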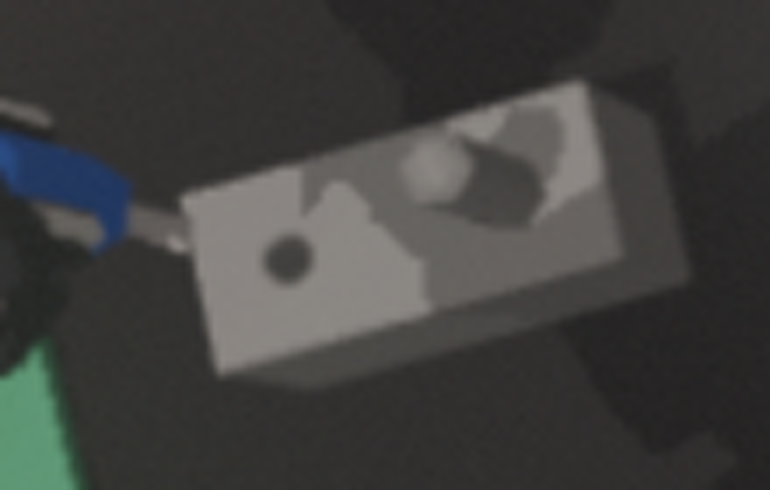

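move_arm:
  targets:
    - [-20,0,0,0]
    - [-40,0,0,0]
    - [-42,-20,60,0]
    - [-42,-35,130,0]
    - [-42,-40,190,0]
    - [-42,-40,210,0]
    - [-42,-40,210,0]
    - [-42,-40,210,0]

```text
t: 5.9
ee_pos: [0.5221, 0.1292, 0.2803]
ee_rot: [0.364, 0.606, -0.365, 0.606]
ft_force: [-0.2, 0.8, -0.7]
finger_gap: 0.023
```

```bash
python3 -c "
from h import *
grab(4)
t,s=load('top',4),load('side',4)
from rig import arm
e=arm.read_state()['ee_pos'];e=e+[0,0,-.09]
for n,c in(('t',t),('s',s)):
    u,v=proj(c,e).astype(int);print(u,v);crop(c,max(u-16,0),v-16,32,32,16,n+'4b')
plan(((.5589,.0037,.26),6))
"
```

```text
227 239
276 279
t 6.0 pos [0.5212 0.1316 0.2806] yaw 28.09 down [-0.0014  0.0002 -1.    ] F [-0.8321  0.6539 -1.3017] gap 23.0 q [ 0.1359  0.3236  1.4891  0.0004  1.3303 -0.3545]
(0.5589, 0.0037, 0.26) 6 -> [ 20.5 -27.  130.6] turn 22.1
```

View pics/s4b.png

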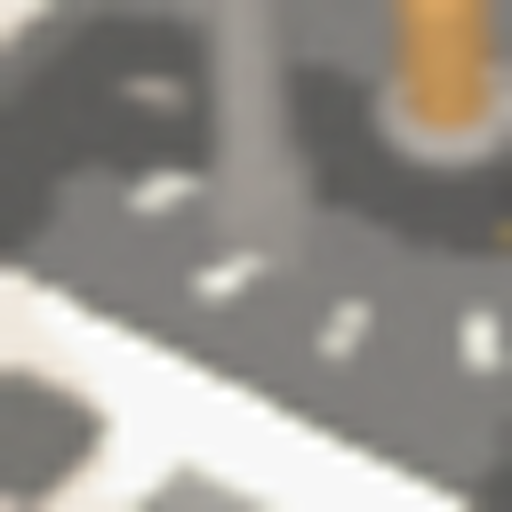

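View pics/t4b.png

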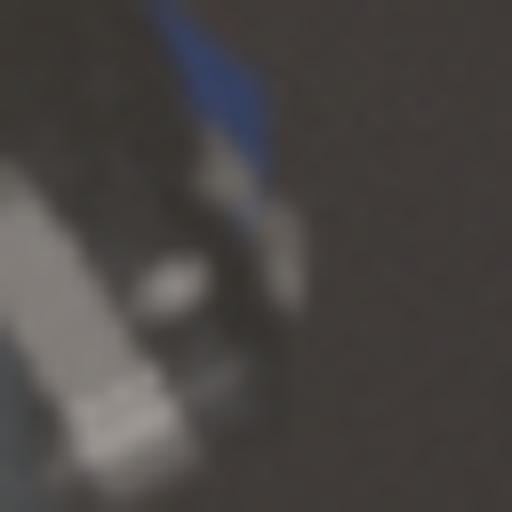

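```bash
python3 -c "
from h import *
plan(((.5593,.0036,.25),6.2),((.5593,.0036,.172),6.2))
"
```

```text
t 6.0 pos [0.5212 0.1316 0.2806] yaw 28.09 down [-0.0014  0.0002 -1.    ] F [-0.8321  0.6539 -1.3017] gap 23.0 q [ 0.1359  0.3236  1.4891  0.0004  1.3303 -0.3545]
(0.5593, 0.0036, 0.25) 6.2 -> [ 30.5 -26.6 130.9] turn 21.9
(0.5593, 0.0036, 0.172) 6.2 -> [108.5 -26.5 130.9] turn 21.9
```

move_arm:
  targets:
    - [5,-6,30,7]
    - [10,-14,70,14]
    - [20,-22,110,22]
    - [30,-27,131,22]
    - [30,-27,131,22]
    - [50,-27,131,22]
    - [75,-27,131,22]
    - [95,-27,131,22]
    - [105,-27,131,22]
    - [105,-27,131,22]
    - [105,-27,131,22]

```text
t: 7.1
ee_pos: [0.5599, 0.0037, 0.177]
ee_rot: [0.473, 0.526, -0.472, 0.526]
ft_force: [-0.1, -0.1, 0.4]
finger_gap: 0.0232
```

```bash
python3 -c "
from h import *
grab(5)
t,s=load('top',5),load('side',5)
crop(t,285,208,32,32,18,'t5');crop(s,278,240,40,44,14,'s5')
plan(((.5593,.0036,.172),6.2))
"
```

```text
t 7.2 pos [0.5602 0.0032 0.1773] yaw 6.15 down [ 0.0016 -0.0001 -1.    ] F [-0.6535 -0.3714 -1.2814] gap 23.3 q [-0.1009  0.4622  1.5749  0.0001  1.1029 -0.2082]
(0.5593, 0.0036, 0.172) 6.2 -> [ 5.3 -0.8 -0.5] turn -0.1
```

View pics/s5.png

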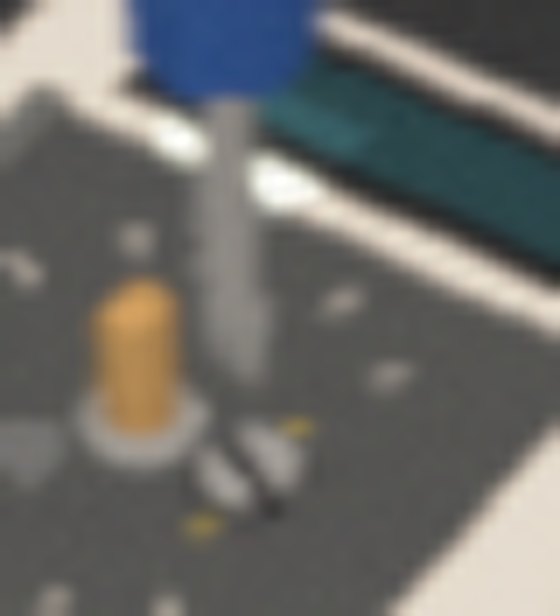

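View pics/t5.png

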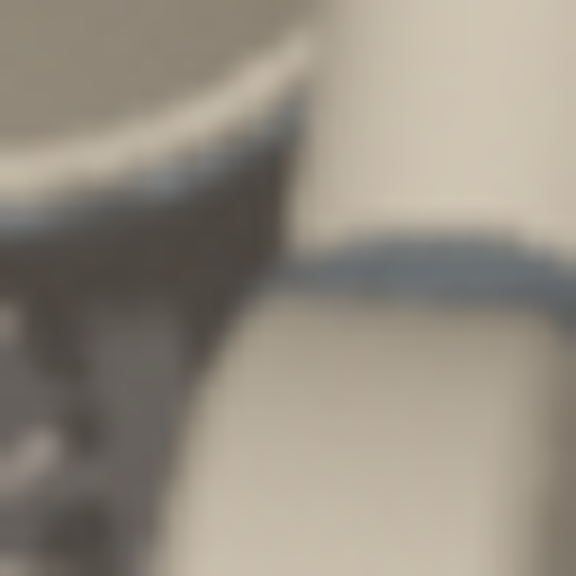

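```bash
python3 -c "
from h import *
t,s=load('top',5),load('side',5)
crop(s,290,256,14,16,38,'s5c')
def P(x,y,ox,oy,k): return ((x+.5)/k-.5+ox,(y+.5)/k-.5+oy)
for p in((243,375),(238,365)):print(onz(s,P(*p,278,240,14),.0865))
print((proj(s,(.5602,.0032,.0865))-[278,240])*14+7)
print((proj(s,(.5593,.0036,.067))-[278,240])*14+7)
"
```

```text
[0.5605 0.0038 0.0865]
[0.5621 0.0023 0.0865]
[246.8336 373.6137]
[254.684  467.4936]
```

View pics/s5c.png

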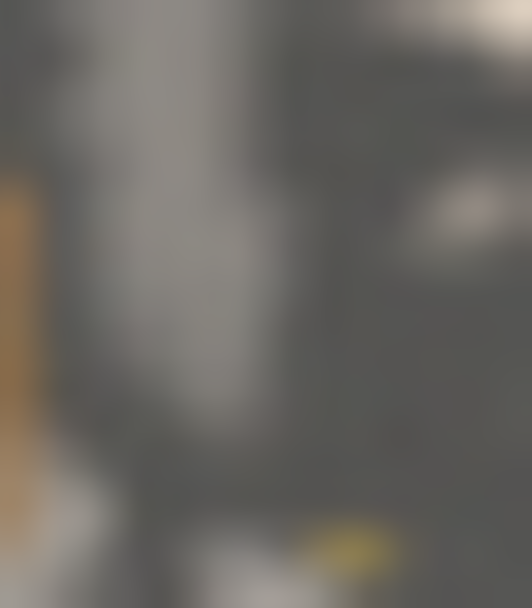

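```bash
python3 -c "
from h import *
s=load('side',5)
im=s['image'].astype(int)
for z in (.0865,.0905,.095,.105,.115,.125,.13):
    p=proj(s,(.5602,.0032,z)); r=int(round(p[1])); print(z,p, r, im[r,286:304].sum(1)//3)
"
```

```text
0.0865 [295.131  266.1867] 266 [126 132 129 120 105  87  86  90 103 118 110  92  84  84  83  84  84  87]
0.0905 [295.0725 264.8422] 265 [129 132 129 119 103  87  91 105 117 127 118  92  85  84  83  84  84  85]
0.095 [295.0063 263.3201] 263 [139 146 137 123 104  89 104 125 130 131 127 103  84  84  85  88  88  85]
0.105 [294.8577 259.9005] 260 [102 122 128 112  90  90 109 128 137 129 109  89  83  83  84  90 105 102]
0.115 [294.7067 256.4288] 256 [102 126 118  89  86 101 120 133 136 130 110  92  89  98 116 136 163 195]
0.125 [294.5535 252.9038] 253 [ 82  82  82  82  85 100 123 133 136 148 224 245 245 242 224 151  96  63]
0.13 [294.476  251.1209] 251 [ 86  86  92 119 159 185 170 140 137 149 187 190 131  86  61  61  62  62]
```

move_arm:
  targets:
    - [5,-1,-1,0]
    - [10,-1,-1,0]
    - [14,-1,-1,0]
    - [18,-1,-1,0]
    - [20,-1,-1,0]
    - [20,-1,-1,0]

```text
t: 7.8
ee_pos: [0.5584, 0.0037, 0.1559]
ee_rot: [0.472, 0.526, -0.473, 0.526]
ft_force: [0.2, 1.0, -1.2]
finger_gap: 0.0231
```

```bash
python3 -c "
from h import *
plan(((.5588,.0033,.155),6.2))
"
```

```text
t 7.8 pos [0.5584 0.0037 0.1559] yaw 6.12 down [-0.0006  0.0001 -1.    ] F [ 0.2285  0.9603 -1.1632] gap 23.1 q [-0.1003  0.4877  1.6006  0.      1.0539 -0.207 ]
(0.5588, 0.0033, 0.155) 6.2 -> [0.9 0.4 0.5] turn -0.1
```

move_arm:
  targets:
    - [1,0,0,5]
    - [1,0,0,10]
    - [1,0,0,15]
    - [1,0,0,20]
    - [1,0,0,25]
    - [1,0,0,30]
    - [1,0,0,35]
    - [1,0,0,40]
    - [1,0,0,45]
    - [1,0,0,50]
    - [1,0,0,55]
    - [1,0,0,60]
    - [1,0,0,60]

```text
t: 9.1
ee_pos: [0.5586, 0.0038, 0.1554]
ee_rot: [0.673, 0.219, -0.672, 0.219]
ft_force: [0.1, 0.8, 0.2]
finger_gap: 0.0232
```

```bash
python3 -c "
from h import *
grab(6)
s=load('side',6)
crop(s,278,240,40,44,14,'s6')
plan(((.5588,.0033,.155),6.2))
from rig import arm
print(arm.read_state()['wrist_torque'])
"
```

```text
t 9.2 pos [0.5586 0.0038 0.1554] yaw -53.73 down [ 0.0002  0.     -1.    ] F [ 0.085   0.5573 -0.6279] gap 23.0 q [-0.1002  0.4883  1.6012  0.0001  1.0519  0.8375]
(0.5588, 0.0033, 0.155) 6.2 -> [0.4 0.5 0.1] turn -59.9
[ 0.1497 -0.0098  0.0467]
```

View pics/s6.png

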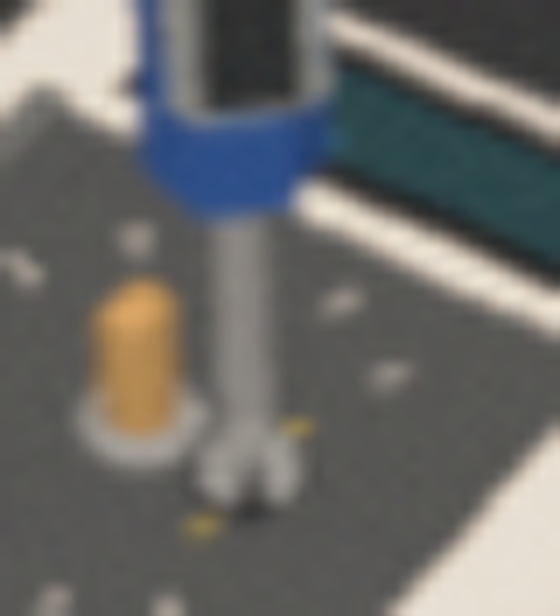

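move_arm:
  targets:
    - [0,0,0,5]
    - [0,0,0,10]
    - [0,0,0,15]
    - [0,0,0,18]
    - [0,0,0,18]

```text
t: 9.7
ee_pos: [0.5586, 0.0038, 0.1554]
ee_rot: [0.698, 0.112, -0.698, 0.112]
ft_force: [0.2, 1.1, 0.5]
finger_gap: 0.0235
```

```bash
python3 -c "
from h import *
plan()
from rig import arm
print(arm.read_state()['wrist_torque'])
"
```

```text
t 9.7 pos [0.5586 0.0038 0.1554] yaw -71.82 down [ 0.0002  0.0001 -1.    ] F [0.1663 1.0649 0.5385] gap 23.5 q [-0.1001  0.4883  1.6012  0.0001  1.0519  1.1532]
[0.3798 0.0084 0.03  ]
```

move_arm:
  targets:
    - [0,0,0,3]
    - [0,0,0,6]
    - [0,0,0,9]
    - [0,0,0,9]

```text
t: 10.1
ee_pos: [0.5586, 0.0038, 0.1554]
ee_rot: [0.705, 0.057, -0.705, 0.057]
ft_force: [0.8, 2.1, 0.6]
finger_gap: 0.0234
```

```bash
python3 -c "
from h import *
plan()
from rig import arm
print(arm.read_state()['wrist_torque'])
grab(7)
s=load('side',7)
crop(s,278,240,40,44,14,'s7')
"
```

```text
t 10.1 pos [0.5586 0.0038 0.1554] yaw -80.77 down [ 0.0002  0.0002 -1.    ] F [0.7684 2.1181 0.5504] gap 23.4 q [-0.1001  0.4884  1.6012  0.0002  1.0518  1.3095]
[ 0.4965 -0.0795  0.0257]
```

View pics/s7.png

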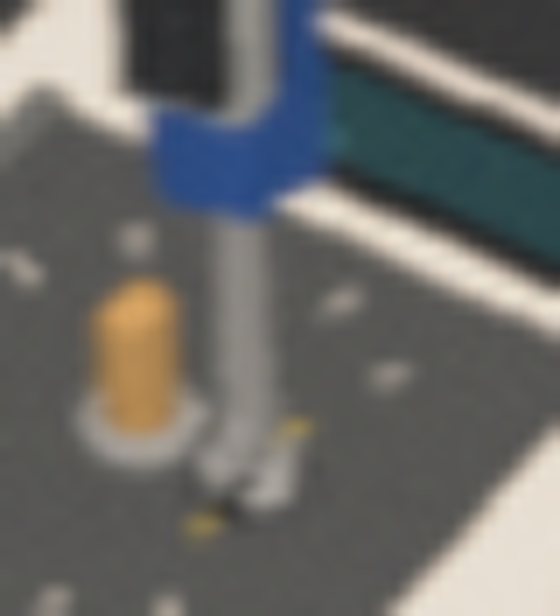

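move_arm:
  targets:
    - [0,0,0,3]
    - [0,0,0,6]
    - [0,0,0,9]
    - [0,0,0,9]

```text
t: 10.6
ee_pos: [0.5586, 0.0038, 0.1553]
ee_rot: [0.707, 0.001, -0.707, 0.001]
ft_force: [-0.4, 2.3, 0.1]
finger_gap: 0.0234
```

```bash
python3 -c "
from h import *
plan()
from rig import arm
print(arm.read_state()['wrist_torque'])
grab(8)
s=load('side',8)
crop(s,278,240,40,44,14,'s8')
"
```

```text
t 10.6 pos [0.5586 0.0038 0.1553] yaw -89.8 down [ 0.0002  0.0001 -1.    ] F [-0.3977  2.2927  0.0608] gap 23.4 q [-0.1001  0.4884  1.6012  0.0001  1.0518  1.4672]
[ 0.5601 -0.0915  0.0045]
```

View pics/s8.png

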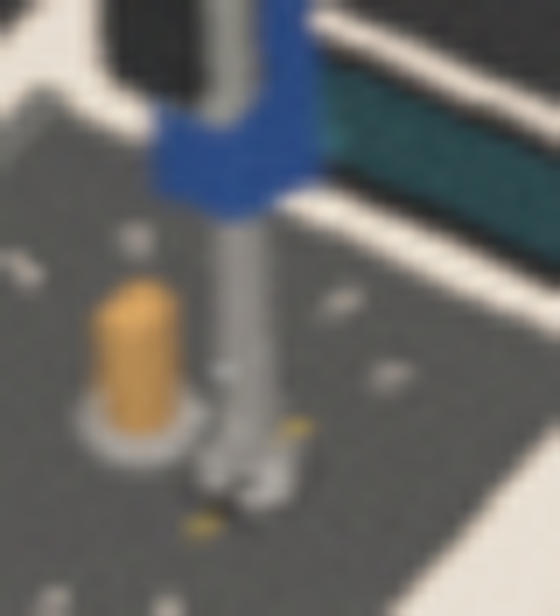

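```bash
python3 -c "
from h import *
for k in(6,7,8):
  s=load('side',k); crop(s,288,264,16,16,24,'z%d'%k)
ims=[cv2.imread('pics/z%d.png'%k) for k in(7,8)]
cv2.imwrite('pics/zz.png',np.hstack(ims))
"
```

```text
(no output)
```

View pics/zz.png

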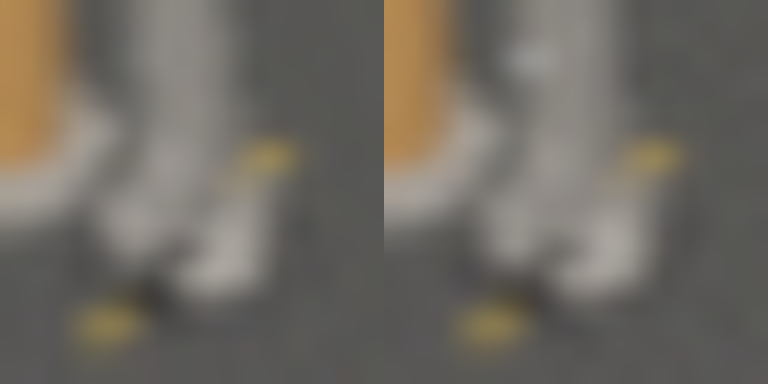

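move_arm:
  targets:
    - [1,0,0,0]
    - [2,0,0,0]
    - [2,0,0,0]

```text
t: 11.0
ee_pos: [0.5588, 0.0036, 0.1536]
ee_rot: [0.707, 0.001, -0.707, 0.002]
ft_force: [-0.7, 0.9, 5.7]
finger_gap: 0.0228
```

```bash
python3 -c "
from h import *
plan()
from rig import arm
print(arm.read_state()['wrist_torque'])
grab(9)
s=load('side',9)
crop(s,250,190,80,100,6,'s9');s['image']=s['image'];crop(s,286,250,22,30,24,'z9')
"
```

```text
t 11.0 pos [0.5588 0.0036 0.1536] yaw -89.77 down [ 0.0006 -0.0003 -1.    ] F [-0.7009  0.8625  5.6643] gap 22.8 q [-0.1002  0.4906  1.603  -0.0003  1.0473  1.4667]
[0.1532 0.2299 0.0714]
```

View pics/s9.png

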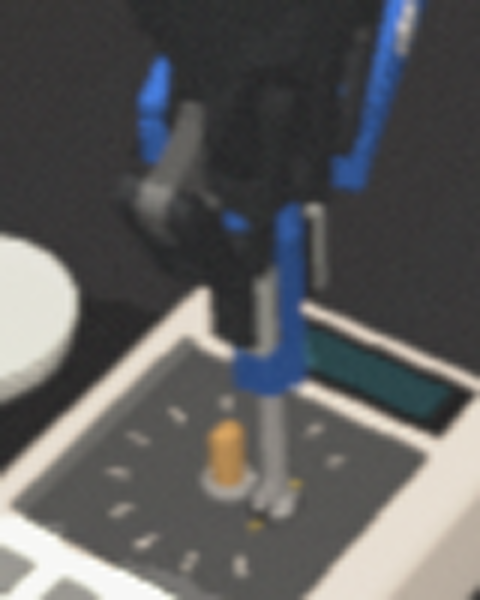

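View pics/z9.png

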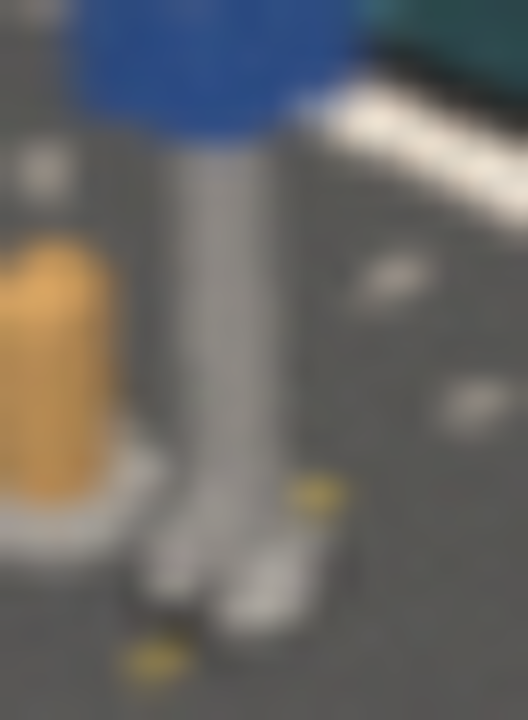

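move_arm:
  targets:
    - [0,0,0,3]
    - [0,0,0,6]
    - [0,0,0,9]
    - [0,0,0,9]

```text
t: 11.5
ee_pos: [0.5588, 0.0036, 0.1536]
ee_rot: [0.705, -0.055, -0.705, -0.055]
ft_force: [-0.1, 0.7, 6.5]
finger_gap: 0.0232
```

```bash
python3 -c "
from h import *
plan()
from rig import arm
print(arm.read_state()['wrist_torque'])
grab(10)
s=load('side',10)
crop(s,286,250,22,30,24,'z10')
"
```

```text
t 11.5 pos [0.5588 0.0036 0.1536] yaw -98.89 down [ 0.0007 -0.0004 -1.    ] F [-0.0834  0.674   6.5463] gap 23.2 q [-0.1003  0.4906  1.603  -0.0004  1.0472  1.6258]
[0.1459 0.1244 0.1686]
```

View pics/z10.png

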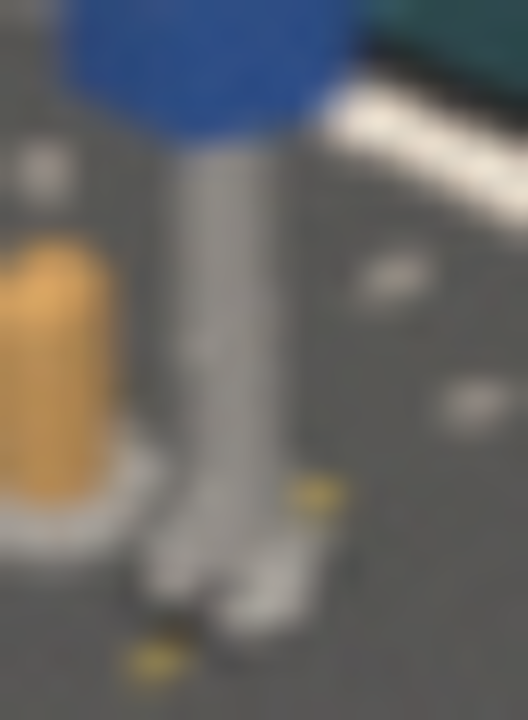

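move_arm:
  targets:
    - [0,0,0,3]
    - [0,0,0,6]
    - [0,0,0,6]

```text
t: 11.9
ee_pos: [0.5588, 0.0036, 0.1536]
ee_rot: [0.701, -0.092, -0.701, -0.091]
ft_force: [-0.1, 1.4, 6.2]
finger_gap: 0.0234
```

```bash
python3 -c "
from h import *
plan()
from rig import arm
print(arm.read_state()['wrist_torque'])
grab(11)
s=load('side',11)
crop(s,250,190,80,100,6,'s11')
"
```

```text
t 11.9 pos [0.5588 0.0036 0.1536] yaw -104.88 down [ 0.0007 -0.0003 -1.    ] F [-0.1375  1.4495  6.2038] gap 23.4 q [-0.1002  0.4906  1.603  -0.0003  1.0472  1.7305]
[0.2523 0.1869 0.2255]
```

View pics/s11.png

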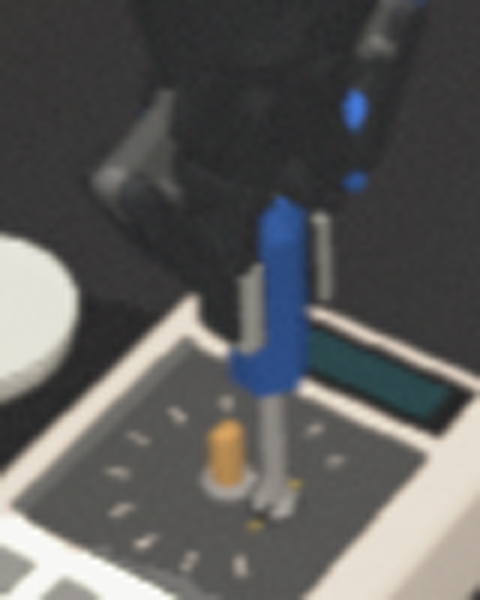

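move_arm:
  targets:
    - [0,0,0,-5]
    - [0,0,0,-10]
    - [0,0,0,-15]
    - [-10,0,0,-15]
    - [-30,0,0,-15]
    - [-60,0,0,-15]
    - [-90,0,0,-15]
    - [-120,0,0,-15]
    - [-130,0,0,-15]
    - [-130,0,0,-15]

```text
t: 13.0
ee_pos: [0.559, 0.0036, 0.2847]
ee_rot: [0.708, 0.0, -0.706, 0.001]
ft_force: [-0.6, -0.7, -1.3]
finger_gap: 0.0234
```

```bash
python3 -c "
from h import *
plan(((.458,.335,.28),28.1))
grab(12)
s=load('side',12)
crop(s,250,200,80,90,6,'s12');crop(s,286,254,22,28,20,'z12')
"
```

```text
t 13.0 pos [0.559  0.0036 0.2847] yaw -89.94 down [ 0.0026 -0.0005 -1.    ] F [-0.5687 -0.7086 -1.2778] gap 23.4 q [-0.1002  0.3499  1.4359 -0.0002  1.3531  1.4696]
(0.458, 0.335, 0.28) 28.1 -> [   4.3 -331.5  100.7] turn -118.0
```

View pics/z12.png

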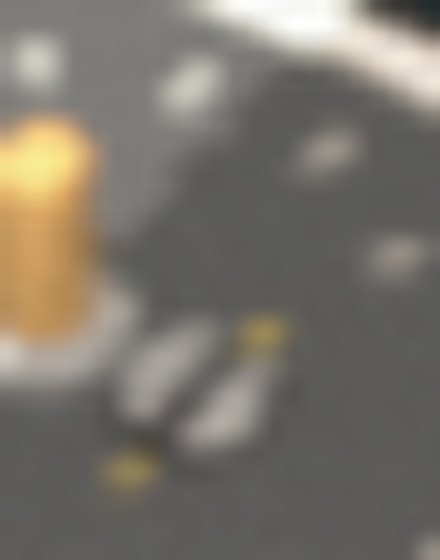

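View pics/s12.png

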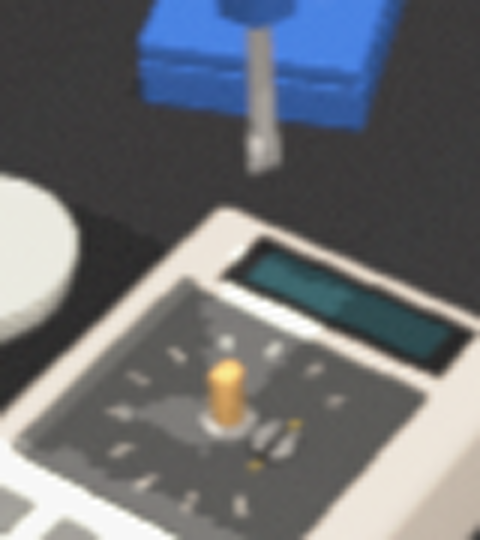

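```bash
python3 -c "
from h import *
s=load('side',12)
def P(x,y): return ((x+.5)/20-.5+286,(y+.5)/20-.5+254)
def an(a,b,z):
    a,b=onz(s,P(*a),z),onz(s,P(*b),z);d=a-b;return np.degrees(np.arctan2(d[1],d[0]))
print('marks',an((130,470),(262,335),.063))
print('halves edges',an((175,435),(250,365),.067),an((155,415),(218,335),.067))
print('halves axis',an((140,400),(195,335),.067),an((195,435),(258,375),.067))
crop(s,291,268,10,10,60,'zz12')
"
```

```text
marks 82.92399844922282
halves edges 80.28602183209023 88.84111627371509
halves axis 87.0710092815276 80.80313440411464
```

View pics/zz12.png

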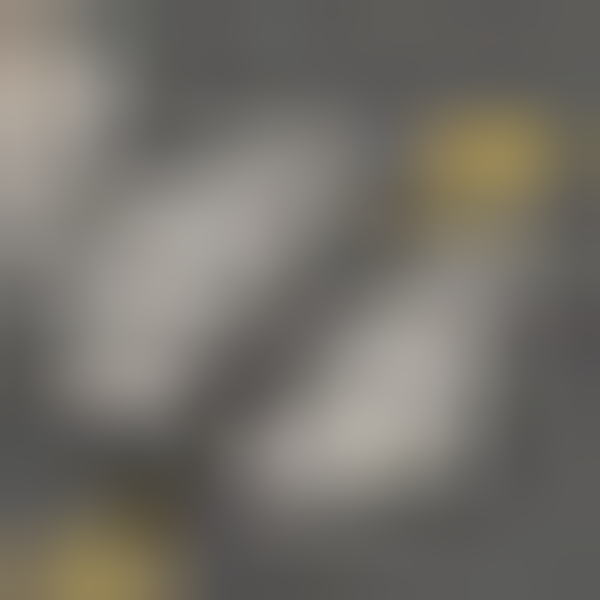

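move_arm:
  targets:
    - [2,-30,10,-8]
    - [2,-60,20,-16]
    - [3,-100,30,-25]
    - [3,-140,42,-34]
    - [4,-180,55,-42]
    - [4,-220,67,-51]
    - [4,-260,79,-60]
    - [4,-300,91,-68]
    - [4,-325,98,-77]
    - [4,-332,101,-85]
    - [4,-332,101,-94]
    - [4,-332,101,-103]
    - [4,-332,101,-111]
    - [4,-332,101,-118]
    - [4,-332,101,-118]
    - [4,-332,101,-118]

```text
t: 14.7
ee_pos: [0.4565, 0.3353, 0.2782]
ee_rot: [0.364, 0.606, -0.365, 0.605]
ft_force: [-0.3, -0.3, -1.1]
finger_gap: 0.0234
```

```bash
python3 -c "
from h import *
plan(((.4582,.3353,.28),28.1),((.4582,.3353,.2),28.1))
grab(13)
s=load('side',13);t=load('top',13)
from rig import arm
e=arm.read_state()['ee_pos']+[0,0,-.0908]; print(proj(s,e),proj(t,e))
crop(s,200,340,90,110,5,'s13');
def P(x,y,ox,oy,k): return ((x+.5)/k-.5+ox,(y+.5)/k-.5+oy)
print('hole top',onz(t,P(288,258,105,245,7),.075))
"
```

```text
t 14.7 pos [0.4565 0.3353 0.2782] yaw 27.87 down [-0.0016 -0.001  -1.    ] F [-0.2627 -0.2842 -1.1374] gap 23.4 q [ 0.5281  0.3685  1.4249 -0.      1.35    0.0417]
(0.4582, 0.3353, 0.28) 28.1 -> [-1.8  1.5  0.8] turn -0.2
(0.4582, 0.3353, 0.2) 28.1 -> [78.2  1.7  0.8] turn -0.2
[239.9357 396.5186] [122.8462 276.4212]
hole top [0.4588 0.3355 0.075 ]
```

View pics/s13.png

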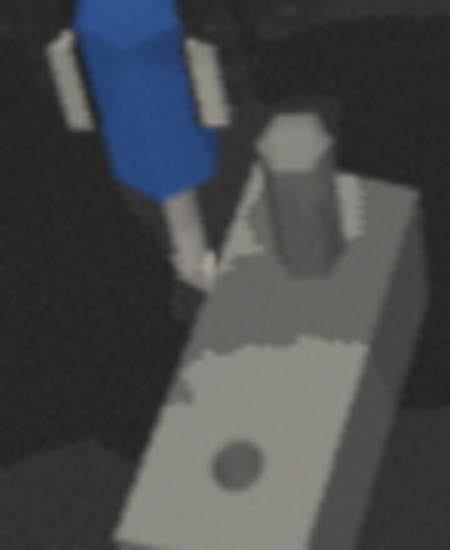

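move_arm:
  targets:
    - [10,2,1,0]
    - [30,2,1,0]
    - [55,2,1,0]
    - [80,2,1,0]
    - [95,2,1,0]
    - [100,2,1,0]
    - [100,2,1,0]

```text
t: 15.5
ee_pos: [0.4588, 0.3354, 0.1785]
ee_rot: [0.363, 0.607, -0.364, 0.606]
ft_force: [-0.2, 0.3, -0.7]
finger_gap: 0.0233
```

```bash
python3 -c "
from h import *
plan(((.4586,.3354,.15),28.1))
grab(14)
s=load('side',14);t=load('top',14)
from rig import arm
e=arm.read_state()['ee_pos']+[0,0,-.0908]; print((proj(s,e)-[225,390])*14+7,(proj(t,e)-[120,260])*14)
crop(s,225,390,40,40,14,'s14');crop(t,120,260,40,35,14,'t14')
"
```

```text
t 15.5 pos [0.4588 0.3354 0.1785] yaw 28.07 down [-0.0012 -0.0007 -1.    ] F [-0.1922  0.3237 -0.7456] gap 23.3 q [0.5262 0.4725 1.5512 0.     1.1193 0.0362]
(0.4586, 0.3354, 0.15) 28.1 -> [28.5 -0.2 -0.1] turn -0.0
[299.5807 546.6497] [322.2096 286.0931]
```

View pics/s14.png

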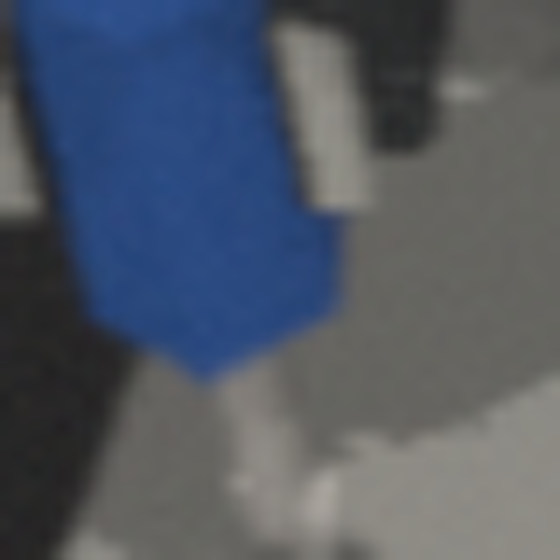

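View pics/t14.png

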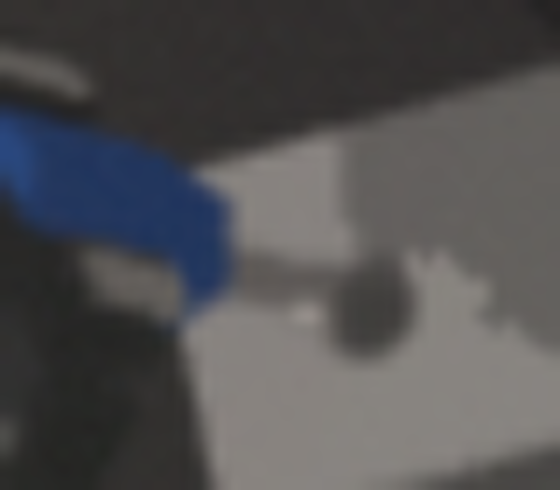

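move_arm:
  targets:
    - [6,0,0,0]
    - [12,0,0,0]
    - [18,0,0,0]
    - [24,0,0,0]
    - [28,0,0,0]
    - [28,0,0,0]

```text
t: 16.2
ee_pos: [0.4588, 0.3354, 0.1506]
ee_rot: [0.363, 0.607, -0.364, 0.606]
ft_force: [-0.5, -0.0, -0.6]
finger_gap: 0.0229
```

```bash
python3 -c "
from h import *
plan(((.4586,.3354,.101),28.1))
grab(15)
s=load('side',15)
crop(s,225,390,40,40,14,'s15')
"
```

```text
t 16.2 pos [0.4588 0.3354 0.1506] yaw 28.12 down [-0.001  -0.0006 -1.    ] F [-0.5157 -0.0171 -0.5956] gap 22.9 q [0.5263 0.5068 1.581  0.     1.0549 0.0355]
(0.4586, 0.3354, 0.101) 28.1 -> [49.6 -0.1 -0.1] turn 0.0
```

View pics/s15.png

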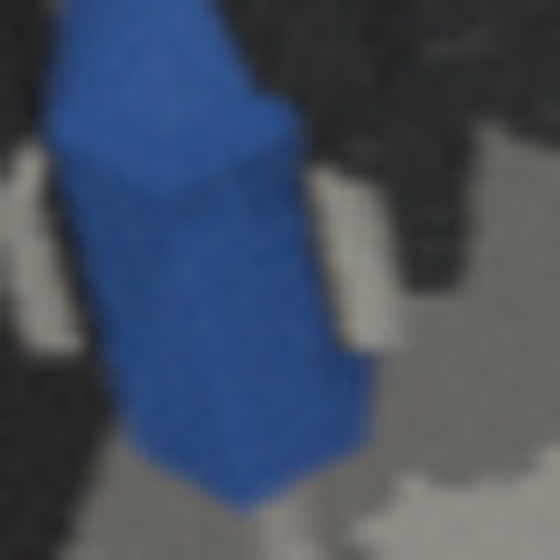

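move_arm:
  targets:
    - [10,0,0,0]
    - [20,0,0,0]
    - [30,0,0,0]
    - [38,0,0,0]
    - [44,0,0,0]
    - [48,0,0,0]
    - [49,0,0,0]
    - [49,0,0,0]

```text
t: 17.1
ee_pos: [0.4591, 0.3356, 0.1023]
ee_rot: [0.364, 0.606, -0.364, 0.606]
ft_force: [-0.2, -1.0, -0.8]
finger_gap: 0.0231
```

```bash
python3 -c "
from h import *
plan(((.4586,.3354,.101),28.1))
"
```

```text
t 17.1 pos [0.4591 0.3356 0.1023] yaw 28.12 down [ 0.  0. -1.] F [-0.2035 -1.032  -0.8474] gap 23.1 q [0.5263 0.5722 1.6246 0.     0.9448 0.0355]
(0.4586, 0.3354, 0.101) 28.1 -> [ 1.3 -0.6 -0. ] turn 0.0
```

move_arm:
  targets:
    - [1,0,0,0]
    - [2,0,0,0]
    - [2,0,0,0]
    - [2,0,0,0]

```text
t: 17.5
ee_pos: [0.4591, 0.3357, 0.1004]
ee_rot: [0.364, 0.606, -0.363, 0.607]
ft_force: [-0.1, -0.6, -0.7]
finger_gap: 0.0235
```

move_arm:
  targets:
    - [0,0,0,0]
    - [0,0,0,0]
    - [0,0,0,0]
    - [0,0,0,0]
    - [0,0,0,0]
    - [0,0,0,0]
  claw: 50

```text
t: 18.1
ee_pos: [0.4591, 0.3356, 0.1003]
ee_rot: [0.364, 0.606, -0.364, 0.606]
ft_force: [0.9, 0.2, 0.5]
finger_gap: 0.0499
```

```bash
python3 -c "
from h import *
plan(((.4586,.3354,.101),28.1))
grab(16)
s=load('side',16);crop(s,205,350,80,110,5,'s16')
"
```

```text
t 18.1 pos [0.4591 0.3356 0.1003] yaw 28.12 down [ 0.  0. -1.] F [0.8526 0.212  0.5291] gap 49.9 q [0.5263 0.575  1.6263 0.     0.9403 0.0355]
(0.4586, 0.3354, 0.101) 28.1 -> [-0.7 -0.5 -0. ] turn 0.0
```

View pics/s16.png

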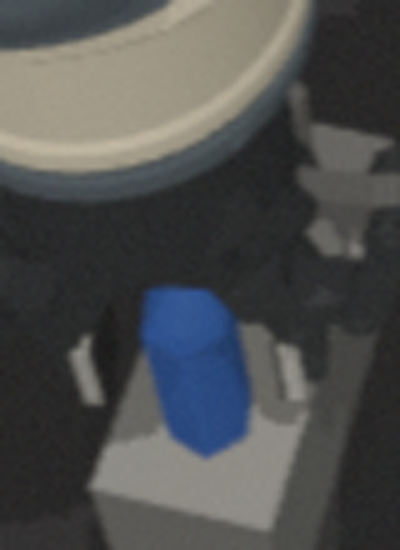

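```bash
python3 -c "
from h import *
plan(((.4591,.3356,.26),28.1),((.5413,-.2983,.24),58.5),((.5413,-.2983,.12),58.5))
"
```

```text
t 18.2 pos [0.4591 0.3356 0.1003] yaw 28.12 down [ 0. -0. -1.] F [-0.4393 -0.5307  0.665 ] gap 50.2 q [ 0.5263  0.575   1.6263 -0.      0.9403  0.0355]
(0.4591, 0.3356, 0.26) 28.1 -> [-159.7    0.     0. ] turn 0.0
(0.5413, -0.2983, 0.24) 58.5 -> [-139.7 -226.3  597.8] turn -30.4
(0.5413, -0.2983, 0.12) 58.5 -> [ -19.7 -226.3  597.8] turn -30.4
```

move_arm:
  targets:
    - [-10,0,0,0]
    - [-30,0,0,0]
    - [-60,0,0,0]
    - [-100,0,0,0]
    - [-140,0,0,0]
    - [-160,0,0,0]
    - [-160,0,0,0]

```text
t: 18.9
ee_pos: [0.4602, 0.3363, 0.2643]
ee_rot: [0.365, 0.605, -0.362, 0.608]
ft_force: [0.7, 0.3, -0.4]
finger_gap: 0.0494
```

```bash
python3 -c "
from h import *
plan(((.5413,-.2983,.24),58.5),((.5413,-.2983,.12),58.5))
"
```

```text
t 18.9 pos [0.4602 0.3363 0.2643] yaw 28.12 down [ 0.0052  0.0031 -1.    ] F [ 0.7047  0.2849 -0.4413] gap 49.4 q [0.5263 0.3821 1.443  0.     1.3105 0.0355]
(0.5413, -0.2983, 0.24) 58.5 -> [  22.7 -227.8  597.9] turn -30.4
(0.5413, -0.2983, 0.12) 58.5 -> [ 142.7 -228.5  598. ] turn -30.4
```

move_arm:
  targets:
    - [0,-15,40,-2]
    - [0,-33,85,-5]
    - [0,-50,130,-8]
    - [0,-68,178,-10]
    - [0,-86,225,-13]
    - [0,-104,272,-15]
    - [0,-122,320,-18]
    - [0,-140,368,-20]
    - [0,-158,415,-22]
    - [5,-176,463,-25]
    - [10,-194,510,-27]
    - [15,-211,555,-30]
    - [20,-222,583,-30]
    - [22,-228,598,-30]
    - [22,-228,598,-30]
    - [22,-228,598,-30]

```text
t: 20.5
ee_pos: [0.5395, -0.2983, 0.2381]
ee_rot: [0.194, 0.68, -0.194, 0.68]
ft_force: [-0.2, 0.5, 0.1]
finger_gap: 0.0503
```

```bash
python3 -c "
from h import *
plan(((.5413,-.2983,.15),58.5))
grab(17)
s=load('side',17);t=load('top',17)
crop(t,405,205,70,60,10,'t17d');crop(s,335,170,70,65,8,'s17d')
crop(t,292,212,18,24,25,'t17s');crop(s,280,256,16,20,28,'s17s')
crop(s,205,350,90,120,5,'s17st')
a=cv2.imread('pics/t17s.png');b=cv2.imread('pics/s17s.png')
h=max(a.shape[0],b.shape[0]);f=lambda i:cv2.copyMakeBorder(i,0,h-i.shape[0],0,0,0)
cv2.imwrite('pics/sh17.png',np.hstack([f(a),f(b)]));print(a.shape)
"
```

```text
t 20.5 pos [ 0.5395 -0.2983  0.2381] yaw 58.11 down [-0.0007  0.0009 -1.    ] F [-0.2303  0.5136  0.0548] gap 50.3 q [-0.602   0.4759  1.3578  0.0003  1.309  -1.6163]
(0.5413, -0.2983, 0.15) 58.5 -> [88.1  0.9  1.6] turn -0.4
(600, 450, 3)
```

View pics/t17d.png

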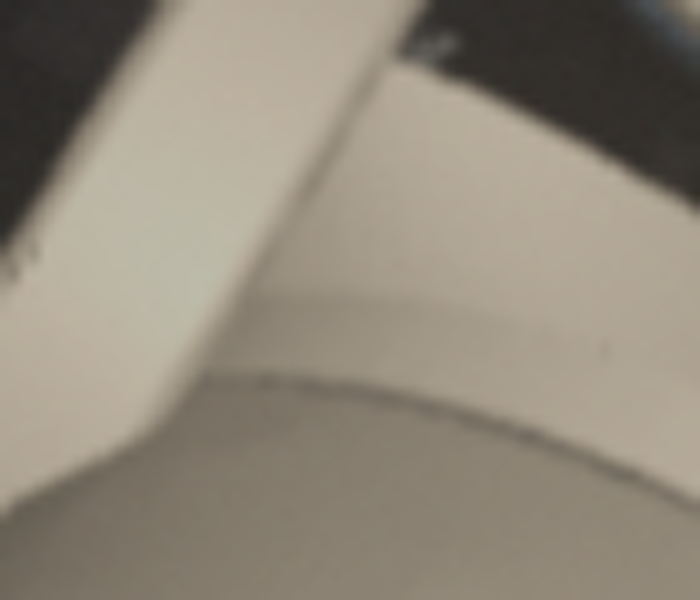

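View pics/s17d.png

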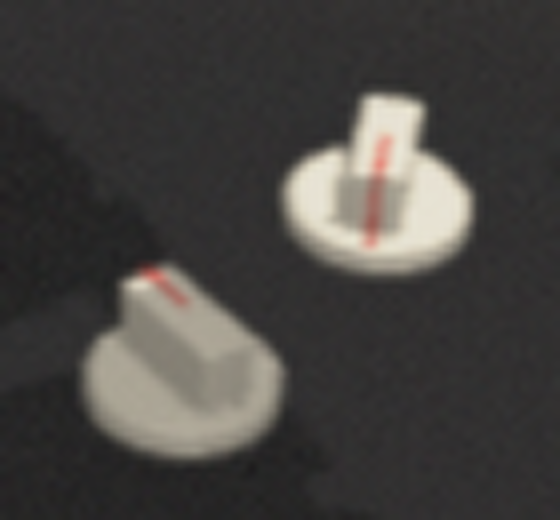

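View pics/sh17.png

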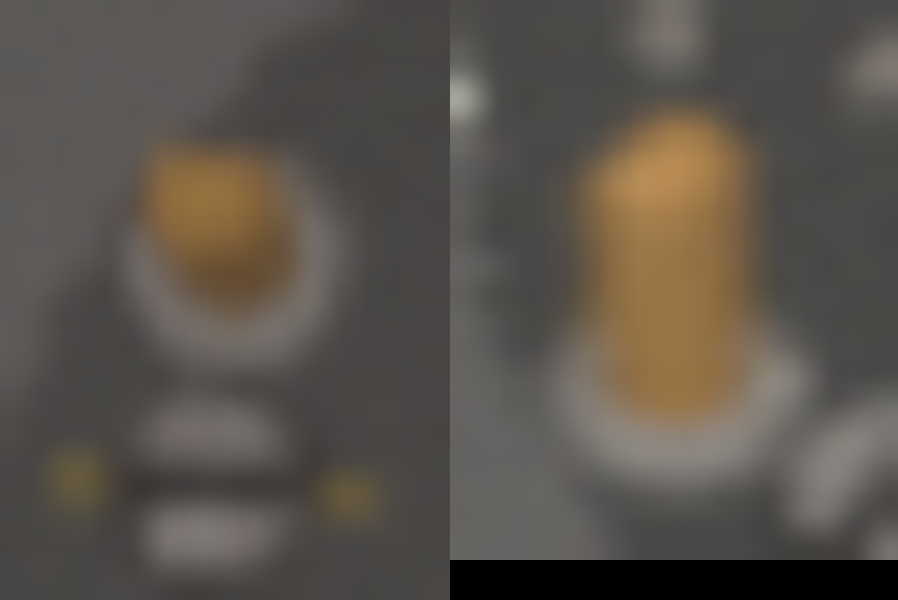

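View pics/s17st.png

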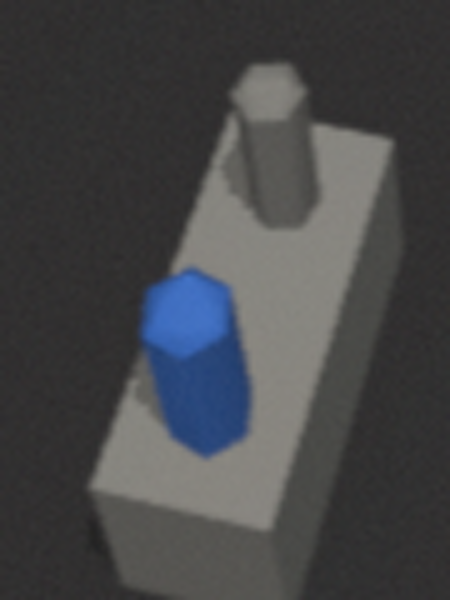

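```bash
python3 -c "
from h import *
s=load('side',17);t=load('top',17)
def P(x,y,ox,oy,k): return ((x+.5)/k-.5+ox,(y+.5)/k-.5+oy)
a,b=onz(t,P(150,148,292,212,25),.0905),onz(t,P(272,148,292,212,25),.0905);d=a-b;print(a,b,np.linalg.norm(d),np.degrees(np.arctan2(d[1],d[0]))-90)
a,b=onz(s,P(138,180,280,256,28),.0905),onz(s,P(222,108,280,256,28),.0905);d=a-b;print(a,b,np.linalg.norm(d),np.degrees(np.arctan2(d[1],d[0]))-90)
im=t['image'];print(im[214:226,296:306,0]);print(im[214:226,296:306,2])
"
```

```text
[0.5829 0.0065 0.0905] [ 0.5826 -0.0037  0.0905] 0.010278707373254705 -2.023540029079669
[0.5841 0.0059 0.0905] [ 0.5823 -0.0035  0.0905] 0.009633165065695193 -10.675191206059992
[[ 92  93  92  93  92  90  77  72  71  71]
 [ 92  92  93  92  92  84  74  72  72  72]
 [ 93  92  94  91  85  76  73  71  72  71]
 [ 92  93 100  93  84  82  76  74  72  72]
 [ 93  96 122 127 126 121 107  95  80  72]
 [ 92  97 133 145 147 140 124 110  93  78]
 [ 87  97 133 144 144 140 123 112 107  87]
 [ 85 105 122 133 131 127 112 107 115  97]
 [ 83 107 113 114 110 107 103 105 114  98]
 [ 76 103 112 106 102 101 102 109 115  91]
 [ 73  88 111 113 110 107 111 115 108  84]
 [ 72  77  98 110 115 115 116 110  92  77]]
[[ 88  87  87  87  87  85  72  69  67  68]
 [ 87  88  88  87  87  79  70  69  67  68]
 [ 87  86  87  86  79  71  68  67  67  67]
 [ 87  86  80  75  69  69  66  68  68  68]
 [ 87  81  71  65  64  67  67  79  73  68]
 [ 86  74  64  63  65  62  64  81  82  73]
 [ 81  70  64  62  62  60  59  75  93  81]
 [ 79  88  70  60  58  56  53  68 100  90]
 [ 77  97  82  60  51  51  52  66 100  91]
 [ 71  94  96  73  58  53  59  81 102  84]
 [ 69  81 101  96  84  76  89  99  99  78]
 [ 67  73  91 101 101 100 105 102  86  72]]
```

```bash
python3 -c "
from h import *
s=load('side',17);t=load('top',0)
def P(x,y,ox,oy,k): return ((x+.5)/k-.5+ox,(y+.5)/k-.5+oy)
q=np.array([onz(s,P(x,y,335,170,8),.036) for x,y in((122,285),(168,263),(254,346),(208,364))]);print(q,q.mean(0))
e=[q[2]-q[1],q[3]-q[0],q[1]-q[0]];print([(np.linalg.norm(d),np.degrees(np.arctan2(d[1],d[0]))) for d in e])
# skirt ellipse fit, side bottom plane ring & top
im=t['image'];hsv=cv2.cvtColor(im,cv2.COLOR_RGB2GRAY)
m=(hsv[215:275,415:515]>100).astype(np.uint8)
for c in cv2.findContours(m,0,2)[0]:
    if cv2.contourArea(c)>200:
        pts=np.array([onz(t,(p[0][0]+415,p[0][1]+215),.01)[:2] for p in c]);(x,y),r=cv2.minEnclosingCircle((pts*1000).astype(np.float32));print(x,y,r)
plan(((.541,-.298,.05),58.5))
"
```

```text
[[ 0.5664 -0.2993  0.036 ]
 [ 0.5576 -0.3171  0.036 ]
 [ 0.5157 -0.2895  0.036 ]
 [ 0.5253 -0.2743  0.036 ]] [ 0.5413 -0.295   0.036 ]
[(np.float64(0.05012360091560372), np.float64(146.6906374148693)), (np.float64(0.048026248691048164), np.float64(148.6817196429336)), (np.float64(0.019845940590892053), np.float64(-116.12777820108705))]
516.9718017578125 -417.65972900390625 34.24317169189453
539.9945678710938 -296.468994140625 33.008506774902344
t 20.6 pos [ 0.5398 -0.2977  0.2385] yaw 58.19 down [-0.0002  0.0004 -1.    ] F [-0.231  -0.3194  0.3901] gap 50.2 q [-0.601   0.4751  1.3579  0.0003  1.3089 -1.6166]
(0.541, -0.298, 0.05) 58.5 -> [188.5   0.4   1.2] turn -0.3
```

move_arm:
  targets:
    - [40,1,1,0]
    - [80,1,1,0]
    - [120,1,1,0]
    - [150,1,1,0]
    - [170,1,1,0]
    - [180,1,1,0]
    - [180,1,1,0]
    - [180,1,1,0]

```text
t: 21.4
ee_pos: [0.5418, -0.2988, 0.0594]
ee_rot: [0.194, 0.68, -0.194, 0.68]
ft_force: [-0.1, -0.9, 1.7]
finger_gap: 0.0502
```

```bash
python3 -c "
from h import *
plan(((.541,-.297,.0135),58))
grab(18)
s=load('side',18);crop(s,315,150,90,85,7,'s18')
"
```

```text
t 21.4 pos [ 0.5418 -0.2988  0.0594] yaw 58.15 down [ 0.0011 -0.0007 -1.    ] F [-0.0955 -0.9308  1.7263] gap 50.2 q [-0.6005  0.6849  1.5259  0.0001  0.9294 -1.6154]
(0.541, -0.297, 0.0135) 58 -> [45.9  1.1 -1.7] turn 0.2
```

View pics/s18.png

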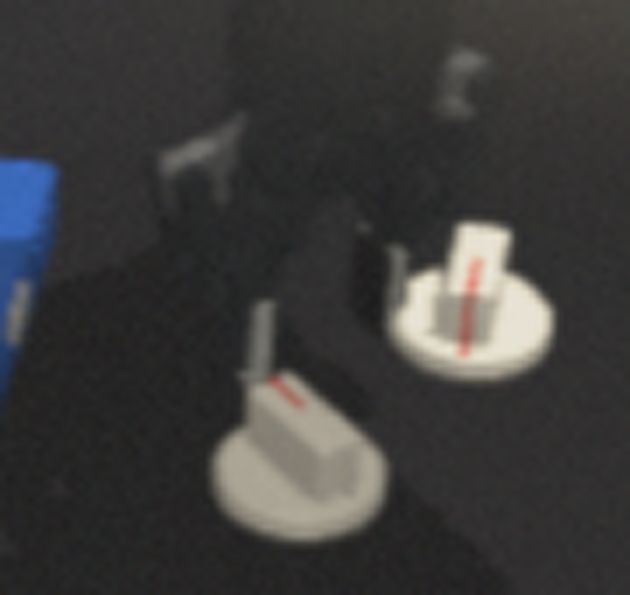

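move_arm:
  targets:
    - [15,1,-2,0]
    - [28,1,-2,0]
    - [38,1,-2,0]
    - [44,1,-2,0]
    - [46,1,-2,0]
    - [46,1,-2,0]

```text
t: 22.1
ee_pos: [0.5401, -0.2971, 0.0122]
ee_rot: [0.194, 0.68, -0.194, 0.68]
ft_force: [0.5, 0.3, -0.4]
finger_gap: 0.0497
```

move_arm:
  targets:
    - [0,0,0,0]
    - [0,0,0,0]
    - [0,0,0,0]
    - [0,0,0,0]
    - [0,0,0,0]
    - [0,0,0,0]
  claw: 12
  force: 70

```text
t: 22.7
ee_pos: [0.5404, -0.2972, 0.0129]
ee_rot: [0.194, 0.68, -0.194, 0.68]
ft_force: [-0.3, 0.8, 7.1]
finger_gap: 0.0186
```

```bash
python3 -c "
from h import *
plan(((.541,-.297,.0135),58))
grab(19)
s=load('side',19);crop(s,315,150,90,85,7,'s19')
"
```

```text
t 22.7 pos [ 0.5404 -0.2972  0.0129] yaw 58.12 down [ 0.0009 -0.0006 -1.    ] F [-0.3291  0.8056  7.0599] gap 18.6 q [-0.5997  0.7502  1.5541 -0.      0.8362 -1.6141]
(0.541, -0.297, 0.0135) 58 -> [-0.6  0.5  0.4] turn 0.1
```

View pics/s19.png

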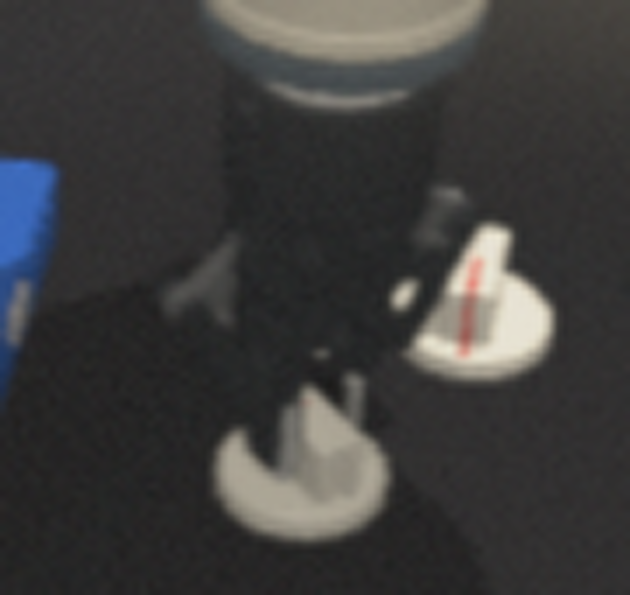

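```bash
python3 -c "
from h import *
plan(((.5790,.0016,.2),85),((.5790,.0016,.135),85))
"
```

```text
t 22.8 pos [ 0.5403 -0.2972  0.0129] yaw 58.12 down [ 0.0008 -0.0005 -1.    ] F [-1.4177  1.518   5.7166] gap 18.7 q [-0.5997  0.7503  1.5542 -0.      0.8362 -1.6141]
(0.579, 0.0016, 0.2) 85 -> [-187.2  274.2 -124.8] turn -26.9
(0.579, 0.0016, 0.135) 85 -> [-122.2  274.2 -124.9] turn -26.9
```

move_arm:
  targets:
    - [-10,0,0,0]
    - [-35,0,0,0]
    - [-70,0,0,0]
    - [-110,0,0,0]
    - [-150,20,-10,-3]
    - [-175,55,-25,-6]
    - [-187,95,-43,-10]
    - [-187,135,-61,-14]
    - [-187,175,-80,-18]
    - [-187,215,-98,-22]
    - [-187,250,-114,-25]
    - [-187,268,-122,-27]
    - [-187,274,-125,-27]
    - [-187,274,-125,-27]
    - [-187,274,-125,-27]

```text
t: 24.3
ee_pos: [0.5785, 0.0008, 0.1995]
ee_rot: [0.03, 0.706, -0.031, 0.706]
ft_force: [0.1, -0.8, 0.1]
finger_gap: 0.0187
```

```bash
python3 -c "
from h import *
plan(((.5790,.0016,.135),85))
grab(20)
s=load('side',20);crop(s,250,180,90,100,6,'s20');t=load('top',20);cv2.imwrite('pics/t20.png',t['image'][:,:,::-1])
"
```

```text
t 24.3 pos [0.5785 0.0008 0.1995] yaw 85.05 down [ 0.0001 -0.0003 -1.    ] F [ 0.0803 -0.8288  0.0781] gap 18.7 q [-0.1017  0.4612  1.5031 -0.0003  1.1772 -1.586 ]
(0.579, 0.0016, 0.135) 85 -> [64.5  0.9  0.4] turn 0.1
```

View pics/s20.png

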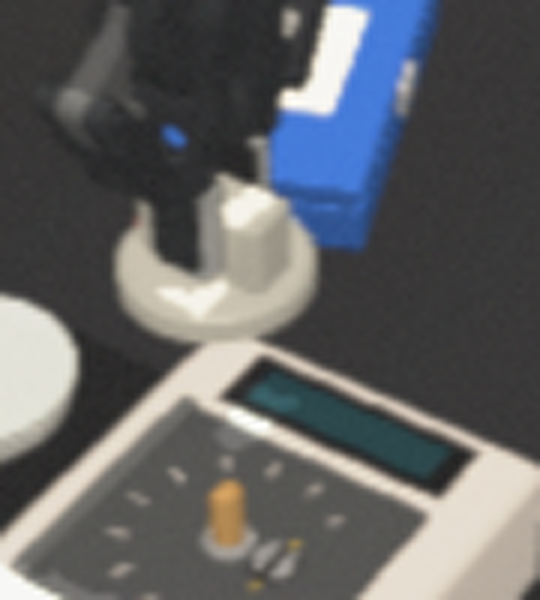

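View pics/t20.png

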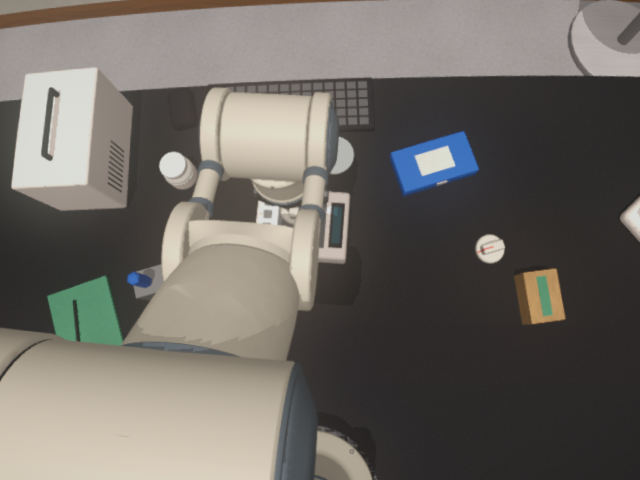

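```bash
cat > dc.py <<'E'
from h import *
import sys
def chk(k,zb,c,r0,r1):
    s=load('side',k); im=s['image'].astype(int); g=im.sum(2)/3
    p=[proj(s,(c[0]+.032*np.cos(a),c[1]+.032*np.sin(a),zb+h)) for a in np.linspace(0,6.28,120) for h in(0,.01)]
    p=np.array(p);print("pred cols",p[:,0].min(),p[:,0].max(),"row max",p[:,1].max(),"at",p[p[:,1].argmax()])
    for r in range(r0,r1,3):
        w=np.where(g[r,255:315]>120)[0]+255; print(r,w.min() if len(w) else None,w.max() if len(w) else None)
    for cc in (280,284,286,288,292):
        w=np.where(g[205:240,cc]>120)[0]+205;print('col',cc,w.max())
chk(20,.1866,(.5785,.0008),218,238)
E
python3 dc.py
```

```text
pred cols 269.0594703209145 302.40399759135323 row max 237.40432270182234 at [285.3269 237.4043]
218 272 301
221 270 302
224 269 302
227 270 301
230 271 300
233 255 297
236 255 292
col 280 236
col 284 239
col 286 239
col 288 239
col 292 239
```

move_arm:
  targets:
    - [15,1,1,0]
    - [35,1,1,0]
    - [55,1,1,0]
    - [72,1,1,0]
    - [82,1,1,0]
    - [85,1,1,0]
    - [85,1,1,0]

```text
t: 25.1
ee_pos: [0.5798, 0.0022, 0.1143]
ee_rot: [0.03, 0.706, -0.03, 0.706]
ft_force: [-0.6, -0.1, -0.3]
finger_gap: 0.0183
```

```bash
python3 -c "
from h import *
plan(((.5793,.0017,.09),85))
grab(21)
s=load('side',21);crop(s,240,200,100,90,6,'s21')
"
```

```text
t 25.1 pos [0.5798 0.0022 0.1143] yaw 85.08 down [-0.0001  0.     -1.    ] F [-0.5917 -0.0834 -0.2926] gap 18.3 q [-0.0992  0.5677  1.5865  0.      0.9875 -1.5842]
(0.5793, 0.0017, 0.09) 85 -> [24.3 -0.5 -0.4] turn 0.1
```

View pics/s21.png

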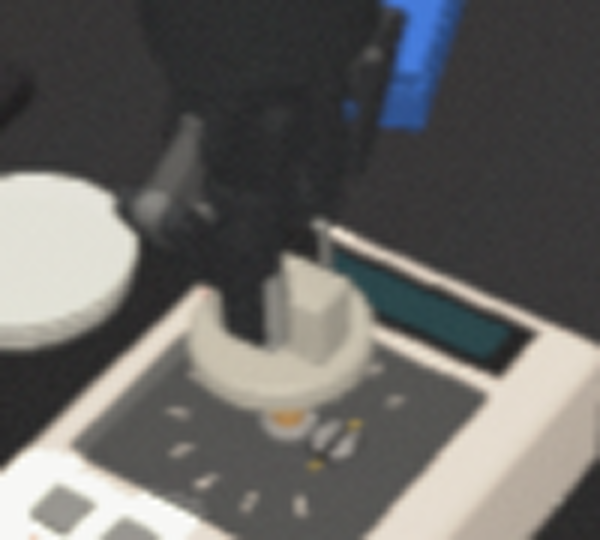

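move_arm:
  targets:
    - [4,0,0,0]
    - [7,0,0,0]
    - [9,0,0,0]
    - [11,0,0,0]
    - [13,0,0,0]
    - [15,0,0,0]
    - [15,0,0,0]

```text
t: 25.9
ee_pos: [0.5795, 0.0026, 0.099]
ee_rot: [0.03, 0.707, -0.03, 0.706]
ft_force: [0.0, 0.1, -1.2]
finger_gap: 0.0188
```

```bash
python3 -c "
from h import *
plan(((.5793,.0017,.0814),85))
from rig import arm;print(arm.read_state()['wrist_torque'])
"
```

```text
t 25.9 pos [0.5795 0.0026 0.099 ] yaw 85.12 down [-0.0004  0.0001 -1.    ] F [ 0.0362  0.1335 -1.165 ] gap 18.8 q [-0.0986  0.5887  1.5994  0.      0.9539 -1.5842]
(0.5793, 0.0017, 0.0814) 85 -> [17.6 -0.9 -0.2] turn 0.1
[-0.0094  0.0106 -0.0308]
```

move_arm:
  targets:
    - [2,0,0,0]
    - [4,0,0,0]
    - [6,0,0,0]
    - [8,0,0,0]
    - [8,0,0,0]

```text
t: 26.4
ee_pos: [0.5795, 0.0026, 0.091]
ee_rot: [0.03, 0.707, -0.03, 0.706]
ft_force: [0.3, 0.3, -0.2]
finger_gap: 0.0188
```

```bash
python3 -c "
from h import *
plan(((.5793,.0017,.0814),85))
from rig import arm;print(arm.read_state()['wrist_torque'])
"
```

```text
t 26.4 pos [0.5795 0.0026 0.091 ] yaw 85.12 down [-0.0005  0.     -1.    ] F [ 0.3333  0.3008 -0.2394] gap 18.8 q [-0.0986  0.6     1.6056  0.      0.9365 -1.5842]
(0.5793, 0.0017, 0.0814) 85 -> [ 9.6 -0.9 -0.1] turn 0.1
[-0.0133 -0.0057 -0.0033]
```

Sliding on freely. Continue to home, then press.

move_arm:
  targets:
    - [2,0,0,0]
    - [4,0,0,0]
    - [6,0,0,0]
    - [8,0,0,0]
    - [9,0,0,0]
    - [9,0,0,0]

```text
t: 27.0
ee_pos: [0.5796, 0.0026, 0.0821]
ee_rot: [0.03, 0.707, -0.03, 0.706]
ft_force: [0.6, 0.2, -0.5]
finger_gap: 0.0189
```

```bash
python3 -c "
from h import *
plan(((.5793,.0017,.0774),85))
"
```

```text
t 27.0 pos [0.5796 0.0026 0.0821] yaw 85.12 down [-0.0003  0.     -1.    ] F [ 0.5812  0.2277 -0.4807] gap 18.9 q [-0.0986  0.6128  1.612  -0.      0.9171 -1.5842]
(0.5793, 0.0017, 0.0774) 85 -> [ 4.7 -0.9 -0.2] turn 0.1
```

move_arm:
  targets:
    - [1,0,0,0]
    - [2,0,0,0]
    - [3,0,0,0]
    - [3,0,0,0]

```text
t: 27.4
ee_pos: [0.5798, 0.0026, 0.0794]
ee_rot: [0.03, 0.706, -0.03, 0.707]
ft_force: [-0.3, -0.1, 4.7]
finger_gap: 0.0187
```

move_arm:
  targets:
    - [1,0,0,0]
    - [2,0,0,0]
    - [2,0,0,0]

```text
t: 27.7
ee_pos: [0.5798, 0.0025, 0.0775]
ee_rot: [0.03, 0.706, -0.03, 0.707]
ft_force: [-1.7, 0.2, 7.5]
finger_gap: 0.0186
```

move_arm:
  targets:
    - [1,0,0,0]
    - [2,0,0,0]
    - [2,0,0,0]
    - [2,0,0,0]

```text
t: 28.1
ee_pos: [0.5801, 0.0025, 0.0767]
ee_rot: [0.03, 0.706, -0.03, 0.707]
ft_force: [-6.3, 0.6, 28.2]
finger_gap: 0.0187
```

```bash
python3 -c "
from h import *
plan()
grab(22)
s=load('side',22);crop(s,240,200,100,90,6,'s22');crop(load('top',22),110,180,260,130,3,'t22')
"
```

```text
t 28.1 pos [0.5801 0.0025 0.0767] yaw 85.12 down [ 0.0016 -0.0002 -1.    ] F [-6.274   0.5538 28.1535] gap 18.7 q [-0.0985  0.6205  1.616  -0.      0.9035 -1.5842]
```

View pics/s22.png

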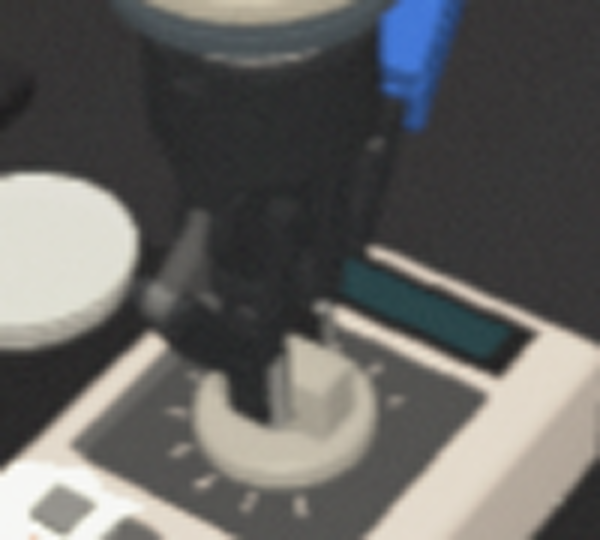

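View pics/side22.png

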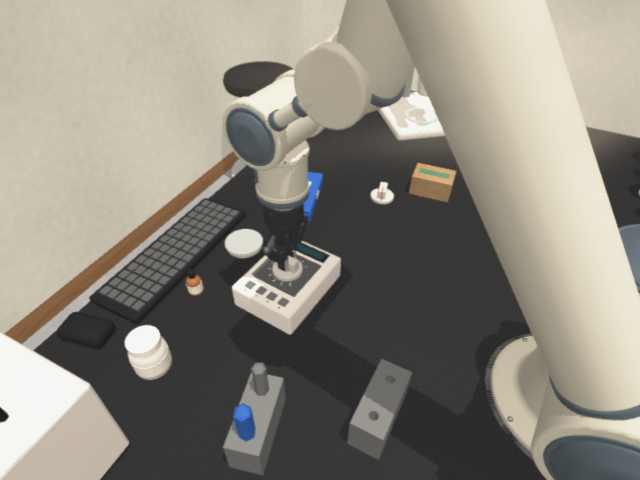

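move_arm:
  targets:
    - [-0.4,0,0,0]
    - [-0.4,0,0,0]
    - [-0.4,0,0,0]
    - [-0.4,0,0,0]
    - [-0.4,0,0,0]

```text
t: 28.7
ee_pos: [0.5801, 0.0025, 0.0769]
ee_rot: [0.03, 0.706, -0.03, 0.707]
ft_force: [-5.3, 0.6, 22.5]
finger_gap: 0.0189
```

```bash
python3 -c "
from h import *
plan()
from rig import arm
arm.finish_job()
"
```

```text
t 28.7 pos [0.5801 0.0025 0.0769] yaw 85.12 down [ 0.0014 -0.0001 -1.    ] F [-5.3315  0.5921 22.5043] gap 18.9 q [-0.0986  0.6203  1.6158 -0.      0.904  -1.5842]
the job is handed in; nothing more can be done
```

I handed the job in at 28.7 s with every step done. I turned the lock screw to its stop with the blue driver and stood the driver back in its own hole. Then I fitted the left-hand dial on the D-shaft, pointer to the flat, and I'm still holding it pressed down.

- **Screw:** both cameras showed the slot in line with the yellow marks. The turning moment rose to 0.23 N m, well above the 0.04 N m drag. While turning, I first thought the slot had stalled short of the marks, so I lowered the blade to the slot's floor and turned on until the moment rose.
- **Driver:** it looked seated as it was at the start, with the fingers clear of it.
- **Dial:** it slid on with no resistance to about 22 mm below the shaft top, then pressed down about 4 mm. At the end the fingers held it at 22.5 N against the hard stop, well over the 9 N needed.
- **Bystanders:** they looked unmoved in the last picture.
- **Less certain:** the flat's angle read -2° in one view and -11° in the other, so I used -5°, within the slack. A sideways force of about 5 N remained while pressing. I didn't check the lamp itself.

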